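Crosswise stack of timber test slats on a conditioning rack

ROBOT

A 6-joint arm with a two-finger parallel gripper is mounted at the origin on a cart in front of the work surface, level with it; the furniture and walls round the work are solid. World frame = base frame: x ahead of the robot, y to its left, z up, the work surface at z = 0. Lengths are in mm, angles in rad, forces in N, time in s.
With the tool pointing down it reaches from about 275 to 750 mm from the base axis. Payload 10.2 kg.
Tool frame: the origin (TCP) lies at the very end of the fingers, on their centre line; the grasp point (between the pads) lies 19 mm behind it; z points along the fingers, y is the direction in which the jaws open and shut (so a half turn about z gives the same grasp; the last joint's range is limited). The gripper opens to 85 mm and grips with 20 to 120 N. Pads are 22 mm wide; open, the fingers measure 114 mm over their backs; the gripper's body (76 mm by 85 mm) begins 54 mm behind the grasp point. The pads swing forward as they close: fully open they stand 13 mm farther back than shut.
Start: joints at [1.051, 0.313, 1.498, -0, 1.331, -0.223], TCP at [153.555, 502.048, 231.294] pointing down, gripper open.
Joint ranges: [-2.94, 2.94], [-0.97, 2.17], [0.19, 2.56], [-1.23, 4.37], [0.02, 3.11], [-2.88, 2.88]. Speed limits (rad/s): [2.39, 2.39, 3.01, 3.14, 3.14, 3.14].

INTERFACE

Orientations are given as a unit quaternion [w, x, y, z].
In Python, from rig import ctrl, eyes, order gives the robot as it stands.
- The arm moves only by the tool move_arm, never from a script. Its argument "deltas" is a list of rows, each a list of 6 numbers: the shift along the tool's x, y, z in cm, then the turn, a rotation vector about the tool's x, y, z in degrees. A call has exactly 10 rows; each row shifts and turns the commanded pose from where the row before left it, along the tool's axes as they then stand; what a row does not reach is not made up. A row lasts 1/10 s, in which the tool goes at most 50 mm and 8.59 degrees, less where a joint would pass 70% of its speed; a pose out of reach is approached as far as the arm can. A call is refused whole if a number of a shift passes 5 or a number of a turn 8.59, either way. A call with a gripper value outside its range is refused whole. "grip" is the finger opening in cm, from 0 to 8.54, set as the call begins (left out, the last holds). The fingers move at their own pace and stop on an object; "newtons" is the grip in N (left out, the last holds). Time passes only in rows, so rows that do not move let the fingers close, or fill a call up. It gives the time, the measured TCP pose, the force and the opening at its end, in the units of the state.
- ctrl.sense(): the state, without advancing time (a new reading comes with each control period).
- eyes.capture(name): name is "side" or "top"; returns the picture (384x512x3 uint8, blue, green, red); there is no depth.
- eyes.camera_params(name): a dict with "K" (3x3 intrinsics, pixels), "camera_from_world" (4x4, takes a point from world to camera coordinates). Camera axes: x right, y down, z forward; pixel columns grow to the right and rows downward; lengths in mm; the calibration is good to about 2 mm. A picture is of the moment at which its call begins. camera_params takes no time and is no camera call.
- order.finish_job(): hands the job in, once; it reports no verdict.
The state is a dict: "time_s": time; "joints": joint angles; "dq": joint speeds; "tau": joint torques, N m; "eef_pos": TCP position; "ee_rot": TCP orientation; "force": force on the tool from outside, world axes, zero at the start; "wrist_torque": the same for the moment, N m; "grip_width": opening from 0.0 (shut) to 1.0 (fully open).
Only numpy, scipy, OpenCV 4.12 (cv2) and the standard library are available. Lean on these libraries where they do the work, as an engineer would, in place of code of your own. Each camera call takes 0.05 s, during which the arm holds its last target.

TASK

Stack the four notched timber slats crosswise on the metal rack so that air can get round them: first the two long ones side by side across both steel rails, one towards each end of the rails, then the two short ones crosswise on top of those, one over each rail, with every notch dropped fully over the bar beneath it and nothing left perched. The rails are on a frame that slides, so feel for where the notches drop in, press only lightly, and leave the petri dish and the glass beaker where they stand.

Things in the scene. Friction and masses are not known exactly. Their poses are not given: they have to be found in the camera images.
- rack: metal rack fixed to the table: aluminium base plate 140 mm (its x) by 150 mm (its y), origin at the centre of its underside, on the table, z up. A frame on it slides stiffly along the rack's x (about 8 N) and has been left anywhere within 10 mm either way of the middle; where it stands is not reported: feel for it or look. More than 60 N on the rack is too hard.
- rail_level (a point): point over the rack's middle at the height of the rail tops, 45 mm above the table; fixed to the base, so it does not move with the frame. The frame's two steel rails run along the rack's y, each 18 mm wide and 140 mm long with flat tops, 80 mm apart centre to centre (at rack x = -40 and +40 mm when the frame is in the middle).
- long_1_mid (a point): long light timber slat, 150 mm long (its x), 20 mm wide (its y), 18 mm high (its z); the point is its centre, half-way up. Two notches run across the underside, 5 mm deep, 24 mm wide, centred 40 mm either side of the middle (23 mm foot at each end). About 35 to 70 g. It lies loose on the table, notches down; grasp it across its width at the middle.
- long_2_mid (a point): long light timber slat, 150 mm long (its x), 20 mm wide (its y), 18 mm high (its z); the point is its centre, half-way up. Two notches run across the underside, 5 mm deep, 24 mm wide, centred 40 mm either side of the middle (23 mm foot at each end). About 35 to 70 g. It lies loose on the table, notches down; grasp it across its width at the middle.
- short_1_mid (a point): short light timber slat, 126 mm long (its x), 20 mm wide (its y), 18 mm high (its z); the point is its centre, half-way up. Two notches run across the underside, 5 mm deep, 24 mm wide, centred 40 mm either side of the middle (11 mm foot at each end). About 35 to 70 g. It lies loose on the table, notches down; grasp it across its width at the middle.
- short_2_mid (a point): short light timber slat, 126 mm long (its x), 20 mm wide (its y), 18 mm high (its z); the point is its centre, half-way up. Two notches run across the underside, 5 mm deep, 24 mm wide, centred 40 mm either side of the middle (11 mm foot at each end). About 35 to 70 g. It lies loose on the table, notches down; grasp it across its width at the middle.
- long_1: the first long slat, origin at the centre of its underside. A long slat that has dropped over the rails (3 mm of play each side) has its centre 49 mm above the table; 54 mm while still perched on them. The two go 40 mm either side of the rack's middle along its y, 80 mm apart, so that the short slats' notches fit over them.
- long_2: the second long slat, likewise
- short_1: the first short slat, origin at the centre of its underside. A short slat that has dropped over both long ones (2 mm of play each side) has its centre 62 mm above the table; 67 mm while still perched on them. The two go 40 mm either side of the long slats' middle, over the rails.
- short_2: the second short slat, likewise
- petri_mid (a point): centre of a loose clear petri dish, 62 mm across and 15 mm high: leave it
- beaker_mid (a point): centre of a loose glass beaker, 51 mm across and 68 mm high: leave it
Mind the look-alikes: they are no part of the job. Leave any green look-alike of the short_2 alone.

How it is judged:
By the outcome, as a careful person would: the job done as asked, in the order asked, and still so for the second after the job is handed in, with the robot touching nothing.
It also fails if it takes over 72 s, if anything falls off the work surface, if the arm or the gripper's body presses on something with over 40 N, if the wrist force passes 120 N, or if a joint passes its speed limit or range.

## Working session

There is one attempt and no reset: what is moved stays moved. The work goes in short steps, Python scripts to look and compute and a tool call to move; the robot and the scene stay as the last step left them, time stands still between calls to the robot, and variables do not carry over. Pictures are saved under pics/ and viewed, and the job is handed in when it is done.

Besides the shell and the picture viewer there is one more tool, called after "Emit:" in YAML: its name, and indented under it one key for each argument. move_arm: Moves the arm, as the interface text tells. Its arguments: {"type":"object","properties":{"deltas":{"type":"array"},"grip":{"type":"number"},"newtons":{"type":"number"}},"required":["deltas"]}

```bash
ls; mkdir -p pics; python3 - <<'E'
from rig import ctrl, eyes, order
import cv2, numpy as np
print(ctrl.sense())
for n in ("top","side"):
    im=eyes.capture(n); cv2.imwrite(f"pics/{n}0.png",im); np.save(f"pics/{n}0.npy",im)
    cv2.imwrite(f"pics/{n}0b.png",cv2.resize(im,(800,600),interpolation=cv2.INTER_CUBIC))
    p=eyes.camera_params(n); print(n,p["K"],p["camera_from_world"])
E
```

```text
pics
{'time_s': 0.0, 'joints': array([ 1.05060233e+00,  3.13493546e-01,  1.49846405e+00,  1.94087814e-05,
        1.33096693e+00, -2.23382312e-01]), 'dq': array([0.00070681, 0.00026639, 0.00139587, 0.00202738, 0.00051449,
       0.00194767]), 'tau': array([ 4.80710605e-04, -4.12266719e+01, -2.59742653e+01, -1.65780484e-04,
        4.14381473e-03,  2.01831904e-05]), 'eef_pos': array([153.4154425 , 501.81600986, 230.7026347 ]), 'ee_rot': array([-2.50703299e-04,  1.47863939e-01,  9.89007488e-01, -6.17013667e-04]), 'force': array([-0.01933858,  0.685512  , -0.41562092]), 'wrist_torque': array([0.07111597, 0.0019751 , 0.0437856 ]), 'grip_width': 0.9986087812071235}
top [[347.49968169   0.         263.06683234]
 [  0.         347.49968169 193.9252927 ]
 [  0.           0.           1.        ]] [[-1.27400040e-02 -9.99858639e-01 -1.09724519e-02  9.25940865e+00]
 [-9.85063224e-01  1.44344797e-02 -1.71586974e-01  5.54114486e+02]
 [ 1.71721100e-01  8.62254010e-03 -9.85107870e-01  1.15703824e+03]
 [ 0.00000000e+00  0.00000000e+00  0.00000000e+00  1.00000000e+00]]
side [[389.97706661   0.         251.35404312]
 [  0.         389.97706661 190.29711554]
 [  0.           0.           1.        ]] [[ 9.72871417e-01  2.31345168e-01 -7.87400789e-04 -5.25137332e+02]
 [ 1.97900770e-01 -8.33981452e-01 -5.15082734e-01 -6.74550262e+01]
 [-1.19818579e-01  5.00953442e-01 -8.57140103e-01  1.16430880e+03]
 [ 0.00000000e+00  0.00000000e+00  0.00000000e+00  1.00000000e+00]]
```

View pics/top0b.png

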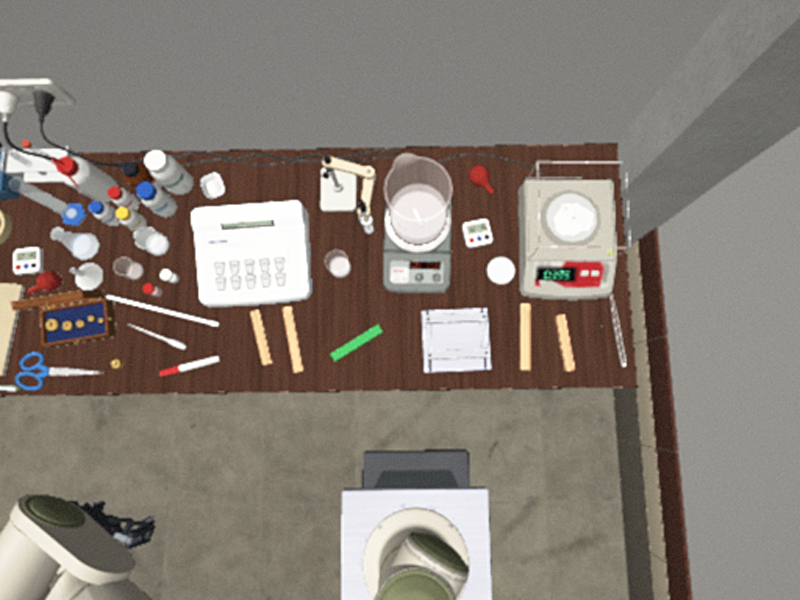

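View pics/side0b.png

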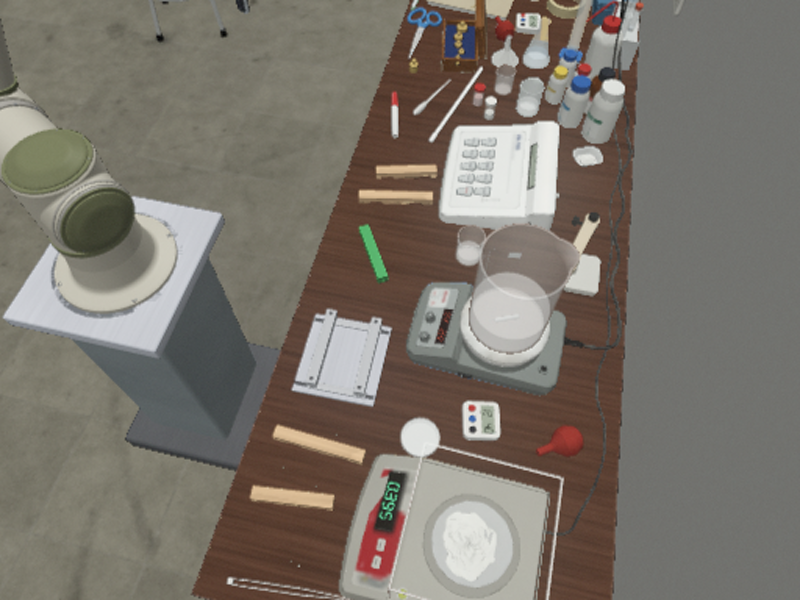

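The top view shows wood slats at about (261,337), (292,339), (525,337) and (566,342), scaled to 800x600. The green look-alike is at (356,343), the rack at (456,340), the petri dish at (500,270) and the small beaker at (338,263). Next I'll measure them.

```bash
cat > h.py <<'E'
import numpy as np, cv2
from rig import ctrl, eyes, order
def cam(n):
    p=eyes.camera_params(n); return np.array(p["K"]),np.array(p["camera_from_world"])
def ray(n,uv,z):
    K,T=cam(n); R,t=T[:3,:3],T[:3,3]; c=-R.T@t
    d=R.T@np.linalg.solve(K,[uv[0],uv[1],1.]); s=(z-c[2])/d[2]; return c+s*d
def proj(n,P):
    K,T=cam(n); q=T[:3,:3]@np.array(P,float)+T[:3,3]; q=K@q; return q[:2]/q[2]
E
python3 - <<'E'
from h import *
for n in ("top","side"):
    im=np.load(f"pics/{n}0.npy"); hsv=cv2.cvtColor(im,cv2.COLOR_BGR2HSV)
    m=cv2.inRange(hsv,(8,60,130),(25,200,255)); g=cv2.inRange(hsv,(45,120,80),(80,255,255))
    for nm,mm in (("wood",m),("green",g)):
        k,l,st,ce=cv2.connectedComponentsWithStats(mm)
        for i in range(1,k):
            if st[i,4]<60: continue
            ys,xs=np.nonzero(l==i)
            P=np.array([ray(n,(x,y),18)[:2] for x,y in zip(xs,ys)],dtype=np.float32)
            r=cv2.minAreaRect(P)
            mu=P.mean(0); w,v=np.linalg.eigh(np.cov((P-mu).T)); a=v[:,1]
            print(n,nm,st[i].tolist(),"mean",mu.round(1),"rect c",np.round(r[0],1),np.round(r[1],1),"ang",np.degrees(np.arctan2(a[1],a[0]))%180, "Lpca",round(np.sqrt(12*w[1]),1),round(np.sqrt(12*w[0]),1))
im=np.load("pics/top0.npy"); cv2.imwrite("pics/rack0.png",cv2.resize(im[185:250,255:330],None,fx=8,fy=8,interpolation=cv2.INTER_CUBIC))
im=np.load("pics/side0.npy"); cv2.imwrite("pics/rack0s.png",cv2.resize(im[190:265,180:260],None,fx=8,fy=8,interpolation=cv2.INTER_CUBIC))
E
```

```text
top wood [1, 182, 52, 20, 342] mean [579.5 844.7] rect c [587.9 851.2] [ 69.  183.2] ang 90.39000377235912 Lpca 185.9 42.8
top wood [332, 194, 8, 44, 320] mean [ 479.3 -252.2] rect c [ 480.  -251.2] [ 24.7 151.7] ang 176.72763408532242 Lpca 151.0 26.2
top wood [180, 196, 15, 43, 296] mean [481.3 272. ] rect c [482.3 271.4] [153.9  25.6] ang 11.80308889744478 Lpca 154.5 24.2
top wood [160, 198, 15, 36, 247] mean [487.  343.9] rect c [487.8 343.4] [129.7  25.3] ang 15.368820625726613 Lpca 129.5 23.9
top wood [355, 201, 13, 37, 271] mean [ 465.4 -340.2] rect c [ 465.7 -339.7] [128.6  26.6] ang 6.855281519610031 Lpca 127.7 25.7
top green [348, 173, 17, 6, 87] mean [ 621.6 -331. ] rect c [ 621.4 -331.4] [57.9 18.3] ang 92.37764545081646 Lpca 60.2 21.3
top green [212, 208, 32, 23, 210] mean [471.8 127.2] rect c [472.5 127.1] [ 22.3 124.7] ang 121.57488273326733 Lpca 124.6 21.0
side wood [351, 0, 19, 12, 88] mean [748.3 958.6] rect c [747.3 957.8] [63.2 71.6] ang 120.24393220976921 Lpca 57.3 55.9
side wood [346, 11, 7, 15, 73] mean [716.2 872.9] rect c [718.4 873.2] [23.1 87.7] ang 92.60313329132345 Lpca 94.5 19.7
side wood [354, 42, 10, 9, 70] mean [768.7 719.2] rect c [768.9 718.7] [48.  30.8] ang 87.85404175645861 Lpca 45.6 29.6
side wood [240, 105, 40, 10, 297] mean [489.  339.8] rect c [487.2 337.6] [126.7  36.6] ang 15.139130730948864 Lpca 126.2 33.9
side wood [229, 121, 48, 10, 383] mean [480.  267.4] rect c [479.8 266.1] [148.8  35.4] ang 11.312028641370318 Lpca 148.6 33.3Traceback (most recent call last):
  File "<stdin>", line 10, in <module>
  File "h.py", line 6, in ray
    K,T=cam(n); R,t=T[:3,:3],T[:3,3]; c=-R.T@t
        ~~~^^^
  File "h.py", line 4, in cam
    p=eyes.camera_params(n); return np.array(p["K"]),np.array(p["camera_from_world"])
ValueError: time passes only in moves, steps and waits
```

```bash
cat > h.py <<'E'
import numpy as np, cv2, os, pickle
from rig import ctrl, eyes, order
if os.path.exists("cams.pkl"): CAM=pickle.load(open("cams.pkl","rb"))
else:
    CAM={}
    for _n in ("top","side"):
        p=eyes.camera_params(_n); CAM[_n]=(np.array(p["K"]),np.array(p["camera_from_world"]))
    pickle.dump(CAM,open("cams.pkl","wb"))
def ray(n,uv,z):
    K,T=CAM[n]; R,t=T[:3,:3],T[:3,3]; c=-R.T@t
    d=R.T@np.linalg.solve(K,[uv[0],uv[1],1.]); s=(z-c[2])/d[2]; return c+s*d
def proj(n,P):
    K,T=CAM[n]; q=T[:3,:3]@np.array(P,float)+T[:3,3]; q=K@q; return q[:2]/q[2]
def centre(n):
    K,T=CAM[n]; return -T[:3,:3].T@T[:3,3]
E
python3 - <<'E'
from h import *
print(centre("top"),centre("side"))
n="side"
im=np.load(f"pics/{n}0.npy"); hsv=cv2.cvtColor(im,cv2.COLOR_BGR2HSV)
mm=cv2.inRange(hsv,(8,60,130),(25,200,255))
k,l,st,ce=cv2.connectedComponentsWithStats(mm)
for i in range(1,k):
    if st[i,4]<60 or st[i,1]<100: continue
    ys,xs=np.nonzero(l==i)
    P=np.array([ray(n,(x,y),18)[:2] for x,y in zip(xs,ys)],dtype=np.float32)
    r=cv2.minAreaRect(P)
    mu=P.mean(0); w,v=np.linalg.eigh(np.cov((P-mu).T)); a=v[:,1]
    print(n,st[i].tolist(),"mean",mu.round(1),"rect c",np.round(r[0],1),np.round(r[1],1),"ang",np.degrees(np.arctan2(a[1],a[0]))%180)
im=np.load("pics/top0.npy"); cv2.imwrite("pics/rack0.png",cv2.resize(im[185:250,255:330],None,fx=8,fy=8,interpolation=cv2.INTER_CUBIC))
im=np.load("pics/side0.npy"); cv2.imwrite("pics/rack0s.png",cv2.resize(im[190:265,180:260],None,fx=8,fy=8,interpolation=cv2.INTER_CUBIC))
E
```

```text
[ 347.26788828   -8.71686315 1234.98789882] [ 663.74632747 -518.03275598  962.81734916]
side [240, 105, 40, 10, 297] mean [489.  339.8] rect c [487.2 337.6] [126.7  36.6] ang 15.139130730948864
side [229, 121, 48, 10, 383] mean [480.  267.4] rect c [479.8 266.1] [148.8  35.4] ang 11.312028641370318
side [174, 272, 60, 25, 575] mean [ 479.4 -255. ] rect c [ 478.3 -255.2] [ 24.2 150.8] ang 177.23673394242837
side [160, 310, 54, 17, 533] mean [ 464.2 -343.1] rect c [ 463.6 -343.4] [126.5  23.5] ang 6.845360652474227
```

View pics/rack0.png

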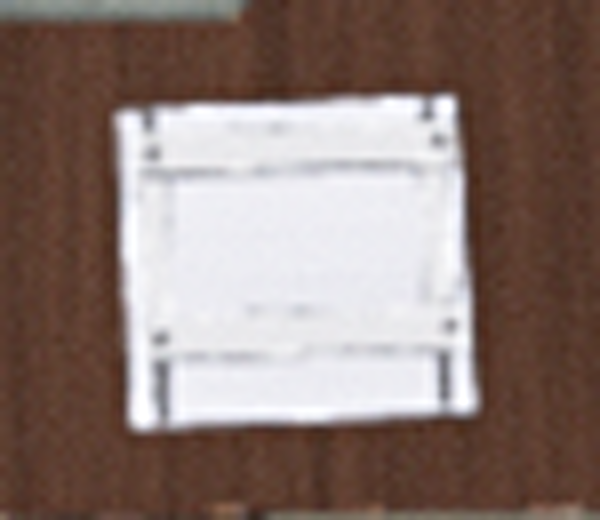

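View pics/rack0s.png

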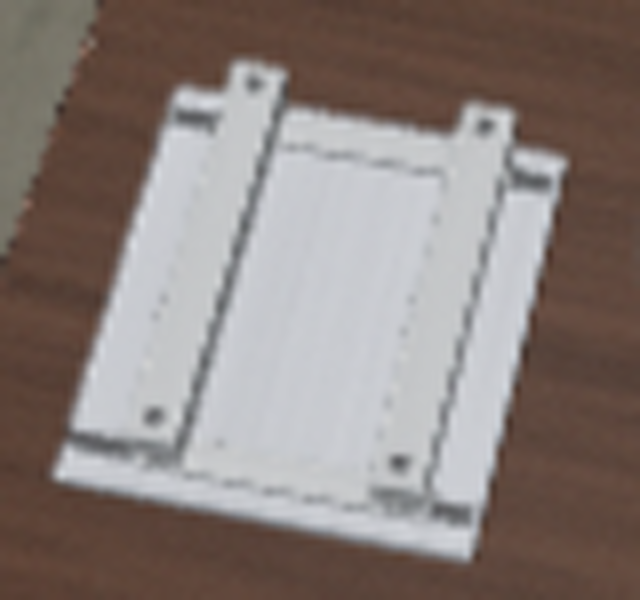

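```bash
python3 - <<'E'
from h import *
s=lambda c,o:((np.array(c)+.5)/8-.5+np.array(o))
S=[(255,83),(153,415),(485,126),(401,462)]
T=[(152,152),(438,140),(160,338),(450,326)]
for c in S: print("side",ray("side",s(c,(180,190)),45).round(1))
for c in T: print("top",ray("top",s(c,(255,185)),45).round(1))
print("top base corners z~10/0")
for c in [(115,108),(457,94),(478,412),(132,430)]: print(ray("top",s(c,(255,185)),8).round(1))
print("side base corners")
for c in [(175,90),(567,157),(470,560),(55,480)]: print(ray("side",s(c,(180,190)),8).round(1))
print("side rail corners z45")
for c in [(230,60),(288,70),(465,102),(515,112),(140,432),(183,460),(372,488),(428,500)]: print(c,ray("side",s(c,(180,190)),45).round(1))
E
```

```text
side [437.4 -36.2  45. ]
side [ 440.1 -160.3   45. ]
side [517.2 -34.3  45. ]
side [ 521.1 -157.6   45. ]
top [520.3 -34.2  45. ]
top [ 523.8 -157.8   45. ]
top [440.  -36.1  45. ]
top [ 443.4 -160.1   45. ]
top base corners z~10/0
[545.8 -18.8   8. ]
[ 549.9 -171.7    8. ]
[ 408.6 -175.7    8. ]
[402.8 -24.    8. ]
side base corners
[401.7 -25.9   8. ]
[542.  -20.1   8. ]
[ 545.8 -170.7    8. ]
[ 406.8 -175.3    8. ]
side rail corners z45
(230, 60) [426.6 -29.5  45. ]
(288, 70) [446.9 -28.7  45. ]
(465, 102) [508.3 -26.9  45. ]
(515, 112) [525.7 -26.7  45. ]
(140, 432) [ 437.9 -166.9   45. ]
(183, 460) [ 453.9 -172.8   45. ]
(372, 488) [ 514.5 -168.2   45. ]
(428, 500) [ 532.6 -168.    45. ]
```

```bash
python3 - <<'E'
from h import *
f=512/800
for nm,c,n,z in [("hotplate FR bottom top",(449,291),"top",0),("FR bottom",(385,290),"top",0),("side panel front-right corner bottom",(408,358),"side",0),("side plate right corner bottom",(555,392),"side",0),("jar base front",(462,320),"side",90),("jar rim right (top view)",(452,195),"top",220),("jar rim front",(418,240),"top",100),
 ("petri",(500,270),"top",8),("petri",(420,437),"side",8),("beaker",(338,262),"top",40),("beaker",(469,245),"side",40)]:
    print(nm,ray(n,(c[0]*f,c[1]*f),z).round(0))
s=ctrl.sense(); q=s["ee_rot"]; print(s["eef_pos"])
im=np.load("pics/side0.npy"); cv2.imwrite("pics/jar.png",cv2.resize(im[130:265,170:390],None,fx=3.6,fy=3.6,interpolation=cv2.INTER_CUBIC))
E
```

```text
hotplate FR bottom top [589. -86.   0.]
FR bottom [594.  62.   0.]
side panel front-right corner bottom [583. -69.   0.]
side plate right corner bottom [838. -73.   0.]
jar base front [662. -24.  90.]
jar rim right (top view) [738. -83. 220.]
jar rim front [683. -16. 100.]
petri [ 636. -205.    8.]
petri [ 633. -205.    8.]
beaker [652. 166.  40.]
beaker [647. 165.  40.]
[153.44076812 501.84956532 230.79059261]
```

View pics/jar.png

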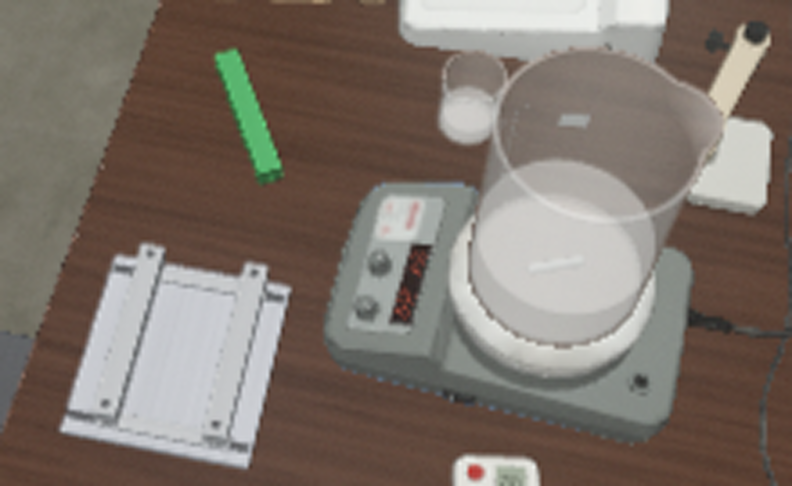

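```bash
cat >> h.py <<'E'
from scipy.spatial.transform import Rotation as Ro
def phi():
    s=ctrl.sense(); q=s["ee_rot"]; R=Ro.from_quat([q[1],q[2],q[3],q[0]]).as_matrix()
    return np.array(s["eef_pos"]),R
def plan(tgt,ph,n,start=None,fill=10,zfirst=None):
    """rows to go to tgt (mm) with tool y at world angle ph deg, tool straight down"""
    p,R=phi() 
    if start is not None: p=np.array(start,float)
    t=np.radians(ph); Y=np.array([np.cos(t),np.sin(t),0]); X=np.array([-np.sin(t),np.cos(t),0]); G=np.stack([X,Y,[0,0,-1.]],1)
    rv=np.degrees(Ro.from_matrix(R.T@G).as_rotvec())
    print("turn total",rv.round(2),"dist",np.linalg.norm(np.array(tgt)-p).round(1))
    k=int(np.ceil(np.abs(rv).max()/8.4)); k=max(k,n)
    d=(np.array(tgt,float)-p)/n; r=np.round(rv/n,2)
    Rk=R.copy(); acc=p.copy()
    for i in range(n):
        want=p+d*(i+1); sh=np.round(Rk.T@(want-acc)/10,2)
        acc=acc+Rk@sh*10
        print("[%g,%g,%g,%g,%g,%g],"%(*sh,*r))
        Rk=Rk@Ro.from_rotvec(np.radians(r)).as_matrix()
    print("ends",acc.round(1),"R",Rk[:,1].round(4))
def st():
    s=ctrl.sense(); p,R=phi(); print("t",round(s["time_s"],2),"p",p.round(1),"phi",round(np.degrees(np.arctan2(R[1,1],R[0,1])),2),"z",R[:,2].round(4),"F",np.round(s["force"],2),"g",round(s["grip_width"]*85,1),"M",np.round(s["wrist_torque"],2))
E
python3 -c "
from h import *
st(); plan((480.5,273.9,70),101.5,10)"
```

```text
t 0.1 p [153.4 501.8 230.8] phi 72.99 z [-6.e-04 -1.e-03 -1.e+00] F [-0.77 -0.61  0.24] g 85.0 M [-0.02 -0.02  0.01]
turn total [ -0.06  -0.03 -28.51] dist 429.9
[-3.79,-1.22,1.61,-0.01,-0,-2.85],
[-3.73,-1.41,1.61,-0.01,-0,-2.85],
[-3.66,-1.59,1.6,-0.01,-0,-2.85],
[-3.57,-1.78,1.61,-0.01,-0,-2.85],
[-3.48,-1.94,1.61,-0.01,-0,-2.85],
[-3.37,-2.12,1.61,-0.01,-0,-2.85],
[-3.27,-2.29,1.6,-0.01,-0,-2.85],
[-3.15,-2.44,1.61,-0.01,-0,-2.85],
[-3.03,-2.6,1.6,-0.01,-0,-2.85],
[-2.89,-2.75,1.61,-0.01,-0,-2.85],
ends [480.5 273.9  70. ] R [-1.992e-01  9.799e-01  8.000e-04]
```

Emit:
move_arm:
  deltas:
    - [-3.8,-1.2,1.6,0,0,-2.85]
    - [-3.7,-1.4,1.6,0,0,-2.85]
    - [-3.65,-1.6,1.6,0,0,-2.85]
    - [-3.6,-1.8,1.6,0,0,-2.85]
    - [-3.5,-1.95,1.6,0,0,-2.85]
    - [-3.35,-2.1,1.6,0,0,-2.85]
    - [-3.25,-2.3,1.6,0,0,-2.85]
    - [-3.15,-2.45,1.6,0,0,-2.85]
    - [-3.05,-2.6,1.6,0,0,-2.85]
    - [-2.9,-2.75,1.6,0,0,-2.85]
  grip: 4.5

```text
time_s: 1.1
eef_pos: [481.9, 272.8, 70.4]
ee_rot: [-0.0, -0.101, 0.995, -0.0]
force: [-0.1, 1.5, 0.4]
grip_width: 0.528
```

```bash
python3 - <<'E'
from h import *
st(); plan((480.5,273.9,2),101.5,7)
im=eyes.capture("top"); cv2.imwrite("pics/t1.png",cv2.resize(im[150:280,130:360],None,fx=3.4,fy=3.4,interpolation=cv2.INTER_CUBIC))
st()
E
```

```text
t 1.1 p [481.9 272.8  70.4] phi 101.6 z [-5.e-04 -1.e-04 -1.e+00] F [-0.07  1.48  0.41] g 44.9 M [0.04 0.   0.03]
turn total [-0.   -0.03  0.1 ] dist 68.4
[0.02,0.02,0.98,-0,-0,0.01],
[0.01,0.02,0.97,-0,-0,0.01],
[0.02,0.02,0.98,-0,-0,0.01],
[0.01,0.02,0.98,-0,-0,0.01],
[0.02,0.01,0.97,-0,-0,0.01],
[0.02,0.02,0.98,-0,-0,0.01],
[0.01,0.02,0.98,-0,-0,0.01],
ends [480.5 273.9   2. ] R [-0.2     0.9798 -0.    ]
t 1.15 p [485.3 269.3  68.1] phi 101.55 z [-0.001  -0.0017 -1.    ] F [ 0.93 -6.   -3.75] g 44.9 M [-0.15 -0.03  0.01]
```

View pics/t1.png

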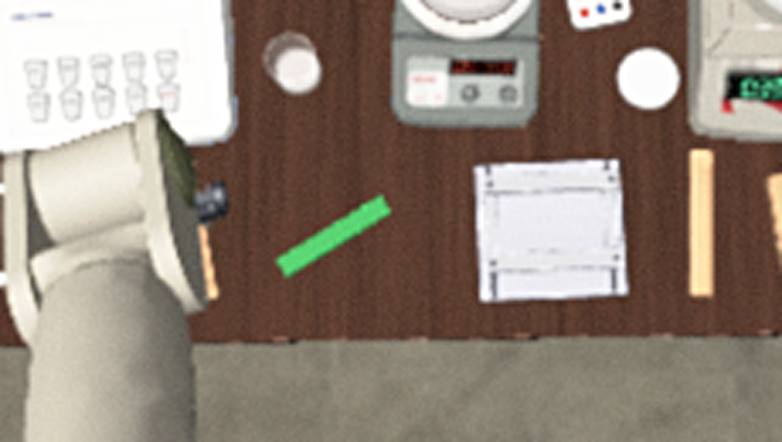

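Emit:
move_arm:
  deltas:
    - [0,0,0,0,0,0]
    - [0,0,1.0,0,0,0]
    - [0,0,1.2,0,0,0]
    - [0,0,1.2,0,0,0]
    - [0,0,1.2,0,0,0]
    - [0,0,1.0,0,0,0]
    - [0,0,0.8,0,0,0]
    - [0,0,0.4,0,0,0]
    - [0,0,0.1,0,0,0]
    - [0,0,0,0,0,0]

```text
time_s: 2.15
eef_pos: [481.0, 274.1, 2.4]
ee_rot: [0.0, -0.1, 0.995, 0.0]
force: [-0.1, 0.5, 0.1]
grip_width: 0.526
```

```bash
python3 - <<'E'
from h import *
st()
im=eyes.capture("side"); cv2.imwrite("pics/s1.png",cv2.resize(im[80:180,180:330],None,fx=5,fy=5,interpolation=cv2.INTER_CUBIC))
E
```

```text
t 2.15 p [481.  274.1   2.4] phi 101.5 z [ 3.e-04  1.e-04 -1.e+00] F [-0.06  0.54  0.07] g 44.7 M [-0.02  0.01  0.02]
```

View pics/s1.png

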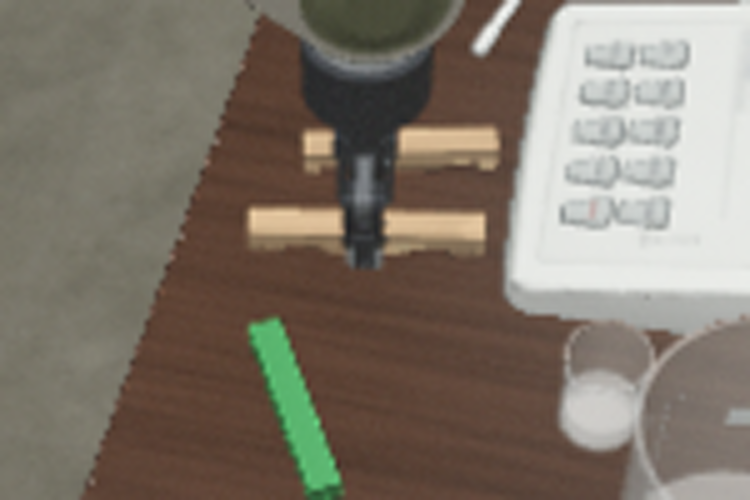

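The finger at about x=365 is centred on the slat, whose ends are at 248 and 486. I'll close and lift.

Emit:
move_arm:
  deltas:
    - [0,0,0,0,0,0]
    - [0,0,0,0,0,0]
    - [0,0,0,0,0,0]
    - [0,0,0,0,0,0]
    - [0,0,0,0,0,0]
    - [0,0,-0.5,0,0,0]
    - [0,0,-1.5,0,0,0]
    - [0,0,-2.5,0,0,0]
    - [0,0,-2.5,0,0,0]
    - [0,0,-2,0,0,0]
  grip: 1.0
  newtons: 40

```text
time_s: 3.2
eef_pos: [480.8, 274.1, 93.7]
ee_rot: [0.0, -0.1, 0.995, 0.0]
force: [0.2, -0.1, -0.5]
grip_width: 0.222
```

```bash
python3 - <<'E'
from h import *
st()
plan((479.3,-57.3,85),91.5,10,start=(480.7,273.9,92))
im=eyes.capture("side"); cv2.imwrite("pics/s2.png",cv2.resize(im[40:180,180:330],None,fx=4,fy=4,interpolation=cv2.INTER_CUBIC))
E
```

```text
t 3.2 p [480.8 274.1  93.7] phi 101.5 z [ 4.e-04  2.e-04 -1.e+00] F [ 0.24 -0.09 -0.53] g 18.9 M [-0.02  0.04 -0.02]
turn total [ 0.01  0.02 10.  ] dist 331.3
[0.67,-3.24,0.07,0,0,1],
[0.62,-3.26,0.07,0,0,1],
[0.56,-3.26,0.07,0,0,1],
[0.5,-3.27,0.07,0,0,1],
[0.45,-3.29,0.07,0,0,1],
[0.39,-3.29,0.07,0,0,1],
[0.33,-3.29,0.07,0,0,1],
[0.27,-3.3,0.07,0,0,1],
[0.22,-3.31,0.06,0,0,1],
[0.16,-3.31,0.07,0,0,1],
ends [479.3 -57.3  85. ] R [-2.610e-02  9.997e-01  2.000e-04]
```

View pics/s2.png

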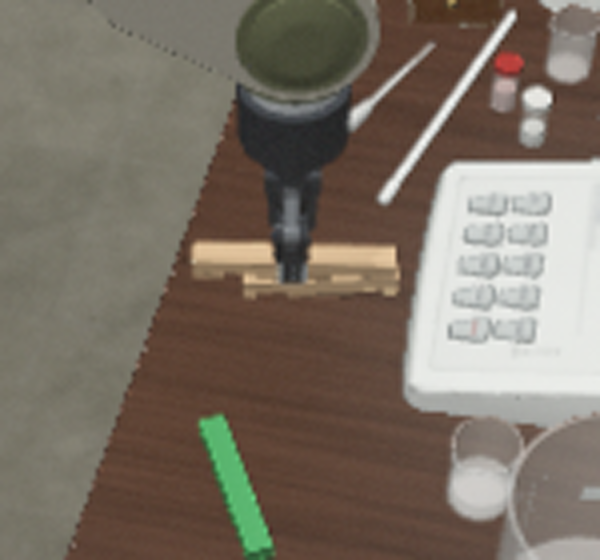

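```bash
python3 - <<'E'
s=open("h.py").read()
s=s.replace("want=p+d*(i+1)","want=p+d*n*W[i]").replace("    Rk=R.copy(); acc=p.copy()\n","    w=np.minimum(np.arange(1,n+1),np.arange(n,0,-1)).clip(0,3.2)+.0; W=np.cumsum(w)/w.sum()\n    Rk=R.copy(); acc=p.copy()\n")
open("h.py","w").write(s)
E
python3 -c "
from h import *
plan((479.3,-57.3,75),91.5,10,start=(480.8,274.1,93.7))"
```

```text
turn total [ 0.06  0.3  10.  ] dist 331.9
[0.27,-1.31,0.07,0.01,0.03,1],
[0.5,-2.62,0.15,0.01,0.03,1],
[0.68,-3.96,0.22,0.01,0.03,1],
[0.66,-4.22,0.24,0.01,0.03,1],
[0.57,-4.24,0.24,0.01,0.03,1],
[0.51,-4.24,0.24,0.01,0.03,1],
[0.43,-4.26,0.24,0.01,0.03,1],
[0.33,-3.99,0.22,0.01,0.03,1],
[0.18,-2.67,0.16,0.01,0.03,1],
[0.06,-1.34,0.07,0.01,0.03,1],
ends [479.3 -57.3  75. ] R [-2.620e-02  9.997e-01 -7.000e-04]
```

Emit:
move_arm:
  deltas:
    - [0.27,-1.31,0.07,0,0,1]
    - [0.5,-2.62,0.15,0,0,1]
    - [0.68,-3.96,0.22,0,0,1]
    - [0.66,-4.22,0.24,0,0,1]
    - [0.57,-4.24,0.24,0,0,1]
    - [0.51,-4.24,0.24,0,0,1]
    - [0.43,-4.26,0.24,0,0,1]
    - [0.33,-3.99,0.22,0,0,1]
    - [0.18,-2.67,0.16,0,0,1]
    - [0.06,-1.34,0.07,0,0,1]

```text
time_s: 4.25
eef_pos: [478.0, -59.6, 72.4]
ee_rot: [-0.001, -0.011, 1.0, 0.0]
force: [-0.3, 0.1, -0.6]
grip_width: 0.224
```

Emit:
move_arm:
  deltas:
    - [0,0,0,0,0,0]
    - [0,0,0.3,0,0,0]
    - [0,0,0.6,0,0,0]
    - [0,0,0.6,0,0,0]
    - [0,0,0.4,0,0,0]
    - [0,0,0.1,0,0,0]
    - [0,0,0,0,0,0]
    - [0,0,0,0,0,0]
    - [0,0,0,0,0,0]
    - [0,0,0,0,0,0]

```text
time_s: 5.25
eef_pos: [479.4, -57.4, 53.9]
ee_rot: [0.0, -0.013, 1.0, -0.0]
force: [0.8, -0.4, -0.7]
grip_width: 0.22
```

```bash
cat > look.py <<'E'
import sys
from h import *
tag=sys.argv[1]
st()
a=eyes.capture("side"); b=eyes.capture("top"); np.save(f"pics/s_{tag}.npy",a); np.save(f"pics/t_{tag}.npy",b)
A=cv2.resize(a[165:275,165:275],None,fx=5,fy=5,interpolation=cv2.INTER_CUBIC); cv2.imwrite(f"pics/s_{tag}.png",A)
B=cv2.resize(b[170:255,245:345],None,fx=6,fy=6,interpolation=cv2.INTER_CUBIC); cv2.imwrite(f"pics/t_{tag}.png",B)
st()
E
python3 look.py a
```

```text
t 5.25 p [479.4 -57.4  53.9] phi 91.49 z [ 3.e-04 -1.e-04 -1.e+00] F [ 0.78 -0.38 -0.71] g 18.7 M [-0.03  0.06 -0.03]
t 5.35 p [479.3 -57.4  53.9] phi 91.49 z [ 2.e-04 -1.e-04 -1.e+00] F [-0.2   0.31 -0.44] g 18.8 M [-0.02 -0.   -0.01]
```

View pics/s_a.png

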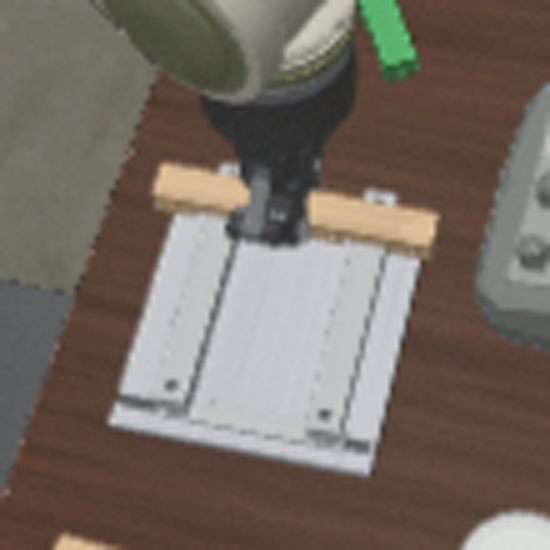

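View pics/t_a.png

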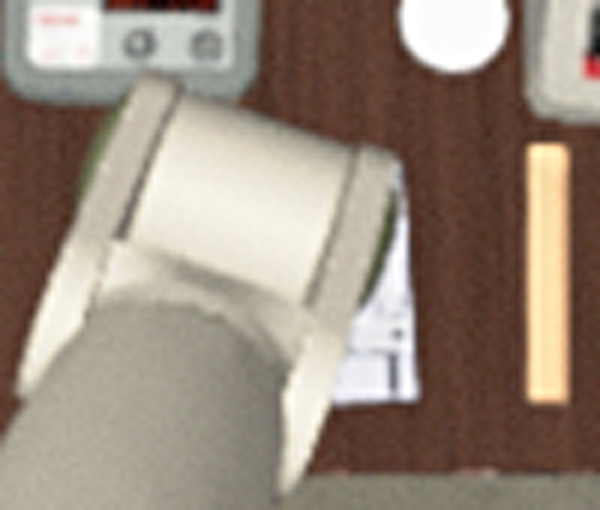

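```bash
cat > slat.py <<'E'
import sys
from h import *
# slat centre from side image mask inside region, top plane z
tag,z=sys.argv[1],float(sys.argv[2]); n="side"; 
im=np.load(f"pics/s_{tag}.npy"); hsv=cv2.cvtColor(im,cv2.COLOR_BGR2HSV)
m=cv2.inRange(hsv,(8,50,110),(25,200,255)); m[:165]=0; m[262:]=0; m[:,:165]=0; m[:,275:]=0
k,l,stt,ce=cv2.connectedComponentsWithStats(m)
for i in range(1,k):
    if stt[i,4]>15: print(stt[i].tolist())
ys,xs=np.nonzero(m); P=np.array([ray(n,(x,y),z)[:2] for x,y in zip(xs,ys)],np.float32)
r=cv2.minAreaRect(P); c=centre(n); C=np.array(r[0]); s=18*(c[:2]-C)/(c[2]-z)
print("rect",np.round(r[0],1),np.round(r[1],1),round(r[2],1),"corrected centre",(C-s/2).round(1))
E
python3 slat.py a 69.5
```

```text
[195, 197, 20, 11, 168]
[226, 202, 27, 15, 245]
rect [ 469.8 -131. ] [172.4 182.9] 0.8 corrected centre [ 467.9 -127.1]
```

```bash
sed -i 's/^ys,xs=np.nonzero(m)/m=np.isin(l,[i for i in range(1,k) if stt[i,4]>60]); ys,xs=np.nonzero(m)/' slat.py; python3 slat.py a 69.5
```

```text
[195, 197, 20, 11, 168]
[226, 202, 27, 15, 245]
rect [478.6 -57.6] [152.8  34.8] 2.2 corrected centre [476.7 -53. ]
```

Emit:
move_arm:
  deltas:
    - [-0.1,0,0.1,0,0,0]
    - [0,0,0.1,0,0,0]
    - [0,0,0.1,0,0,0]
    - [0,0,0.1,0,0,0]
    - [0,0,0.1,0,0,0]
    - [0,0,0.1,0,0,0]
    - [0,0,0.1,0,0,0]
    - [0,0,0.1,0,0,0]
    - [0,0,0.1,0,0,0]
    - [0,0,0,0,0,0]

```text
time_s: 6.35
eef_pos: [480.2, -57.4, 44.7]
ee_rot: [-0.0, -0.013, 1.0, 0.0]
force: [0.2, 1.1, -0.3]
grip_width: 0.22
```

```bash
python3 look.py b
```

```text
t 6.35 p [480.2 -57.4  44.7] phi 91.49 z [-2.e-04  0.e+00 -1.e+00] F [ 0.21  1.08 -0.26] g 18.7 M [0.04 0.02 0.02]
t 6.45 p [480.3 -57.3  44.8] phi 91.5 z [-0.  0. -1.] F [ 0.06  0.8  -1.15] g 18.9 M [0.   0.03 0.01]
```

View pics/s_b.png

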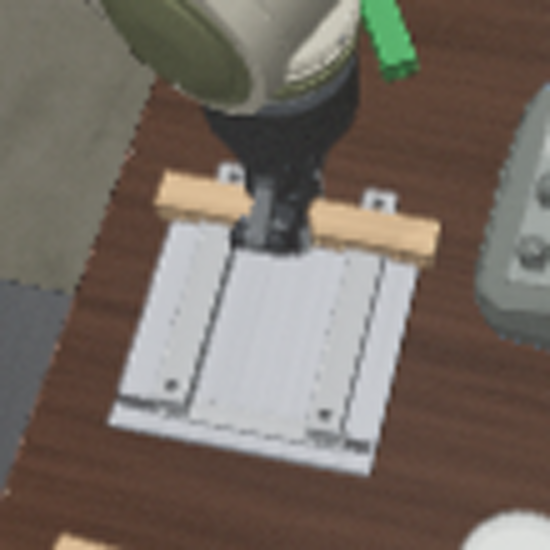

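Emit:
move_arm:
  deltas:
    - [0,0,0.05,0,0,0]
    - [0,0,0.05,0,0,0]
    - [0,0,0.05,0,0,0]
    - [0,0,0.05,0,0,0]
    - [0,0,0.05,0,0,0]
    - [0,0,0,0,0,0]
    - [0,0,0,0,0,0]
    - [0,0,0,0,0,0]
    - [0,0,0,0,0,0]
    - [0,0,0,0,0,0]

```text
time_s: 7.45
eef_pos: [480.3, -57.4, 42.8]
ee_rot: [0.0, -0.013, 1.0, -0.0]
force: [-2.6, 0.5, 6.4]
grip_width: 0.223
```

```bash
python3 -c "
from h import *
st()"
```

```text
t 7.45 p [480.3 -57.4  42.8] phi 91.5 z [ 1.e-04 -1.e-04 -1.e+00] F [-2.64  0.46  6.41] g 18.9 M [ 0.11  0.44 -0.04]
```

Contact came at TCP z≈42.8, the seated height (perched would be ≈47). Now I'll release and retreat towards the second long slat.

Emit:
move_arm:
  deltas:
    - [0,0,-0.03,0,0,0]
    - [0,0,0,0,0,0]
    - [0,0,0,0,0,0]
    - [0,0,0,0,0,0]
    - [0,0,-0.5,0,0,0]
    - [0,0,-1.0,0,0,0]
    - [0,0,-1.5,0,0,0]
    - [0,0,-1.0,0,0,0]
    - [0,0,-0.5,0,0,0]
    - [0,0,0,0,0,0]
  grip: 4.5

```text
time_s: 8.45
eef_pos: [480.6, -57.5, 88.3]
ee_rot: [0.001, -0.013, 1.0, -0.0]
force: [0.4, -0.3, 0.2]
grip_width: 0.523
```

```bash
python3 look.py c; python3 -c "
from h import *
plan((479.1,-253,60),87.0,10)"
```

```text
t 8.45 p [480.6 -57.5  88.3] phi 91.49 z [ 1.3e-03 -5.0e-04 -1.0e+00] F [ 0.45 -0.26  0.2 ] g 44.5 M [-0.    0.09 -0.02]
t 8.55 p [480.1 -57.3  87.3] phi 91.5 z [-5.e-04  2.e-04 -1.e+00] F [-0.76 -0.25 -0.51] g 44.7 M [ 0.06 -0.   -0.  ]
turn total [ 0.01 -0.03  4.5 ] dist 197.6
[0.02,-0.79,0.11,0,-0,0.45],
[0.04,-1.58,0.22,0,-0,0.45],
[0.04,-2.36,0.33,0,-0,0.45],
[0.02,-2.53,0.35,0,-0,0.45],
[-0,-2.53,0.35,0,-0,0.45],
[-0.03,-2.52,0.36,0,-0,0.45],
[-0.04,-2.53,0.35,0,-0,0.45],
[-0.05,-2.36,0.33,0,-0,0.45],
[-0.05,-1.58,0.22,0,-0,0.45],
[-0.03,-0.79,0.11,0,-0,0.45],
ends [ 479.1 -253.    60. ] R [5.240e-02 9.986e-01 1.000e-04]
```

View pics/s_c.png

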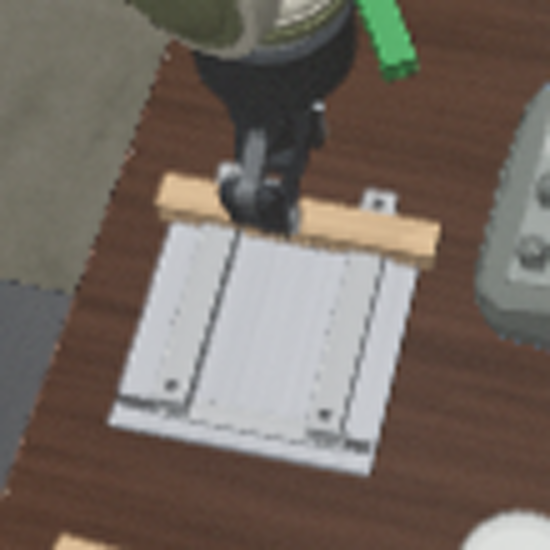

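Emit:
move_arm:
  deltas:
    - [0,-0.8,0.1,0,0,0.45]
    - [0.05,-1.6,0.2,0,0,0.45]
    - [0.05,-2.35,0.35,0,0,0.45]
    - [0,-2.55,0.35,0,0,0.45]
    - [0,-2.55,0.35,0,0,0.45]
    - [0,-2.55,0.35,0,0,0.45]
    - [-0.05,-2.5,0.35,0,0,0.45]
    - [-0.05,-2.35,0.35,0,0,0.45]
    - [-0.05,-1.55,0.2,0,0,0.45]
    - [-0.05,-0.75,0.1,0,0,0.45]

```text
time_s: 9.55
eef_pos: [479.1, -254.1, 60.0]
ee_rot: [-0.0, 0.027, 1.0, 0.0]
force: [0.7, 0.3, 0.8]
grip_width: 0.527
```

Emit:
move_arm:
  deltas:
    - [0,0,0,0,0,0]
    - [0,0,0.8,0,0,0]
    - [0,0,1.2,0,0,0]
    - [0,0,1.2,0,0,0]
    - [0,0,1.2,0,0,0]
    - [0,0,0.8,0,0,0]
    - [0,0,0.5,0,0,0]
    - [0,0,0,0,0,0]
    - [0,0,0,0,0,0]
    - [0,0,0,0,0,0]

```text
time_s: 10.55
eef_pos: [479.8, -253.1, 4.0]
ee_rot: [0.0, 0.026, 1.0, -0.0]
force: [-0.3, -0.3, 1.6]
grip_width: 0.53
```

```bash
python3 - <<'E'
from h import *
st()
im=eyes.capture("side"); np.save("pics/s_d.npy",im); cv2.imwrite("pics/s_d.png",cv2.resize(im[165:345,140:290],None,fx=3.3,fy=3.3,interpolation=cv2.INTER_CUBIC))
E
```

```text
t 10.55 p [ 479.8 -253.1    4. ] phi 86.99 z [ 7.e-04 -6.e-04 -1.e+00] F [-0.28 -0.3   1.63] g 45.0 M [-0.03 -0.04 -0.04]
```

View pics/s_d.png

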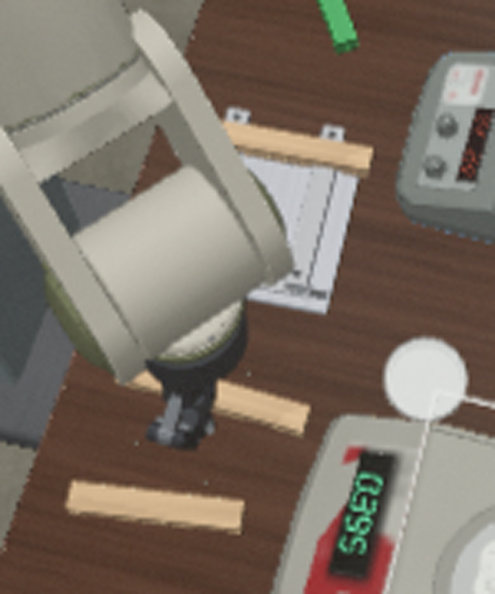

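Emit:
move_arm:
  deltas:
    - [0,0,0.2,0,0,0]
    - [0,0,0,0,0,0]
    - [0,0,0,0,0,0]
    - [0,0,0,0,0,0]
    - [0,0,0,0,0,0]
    - [0,0,-0.3,0,0,0]
    - [0,0,-1.5,0,0,0]
    - [0,0,-2.5,0,0,0]
    - [0,0,-2.5,0,0,0]
    - [0,0,-1.5,0,0,0]
  grip: 1.0
  newtons: 40

```text
time_s: 11.6
eef_pos: [479.9, -253.2, 86.5]
ee_rot: [0.001, 0.026, 1.0, -0.001]
force: [0.0, -0.2, -0.3]
grip_width: 0.223
```

```bash
python3 - <<'E'
from h import *
st()
im=eyes.capture("side"); np.save("pics/s_e.npy",im); cv2.imwrite("pics/s_e.png",cv2.resize(im[165:345,140:290],None,fx=3.3,fy=3.3,interpolation=cv2.INTER_CUBIC))
plan((482.5,-137.4,70),91.5,8,start=(479.6,-253,84))
E
```

```text
t 11.6 p [ 479.9 -253.2   86.5] phi 87.0 z [ 0.0015 -0.0012 -1.    ] F [ 0.   -0.17 -0.26] g 19.0 M [-0.03 -0.03  0.01]
turn total [-0.18  0.21 -4.5 ] dist 116.5
[0.02,0.63,0.07,-0.02,0.03,-0.56],
[0.02,1.26,0.15,-0.02,0.03,-0.56],
[0.02,1.88,0.23,-0.02,0.03,-0.56],
[-0.01,2.01,0.24,-0.02,0.03,-0.56],
[-0.02,2.01,0.24,-0.02,0.03,-0.56],
[-0.04,1.89,0.22,-0.02,0.03,-0.56],
[-0.04,1.26,0.15,-0.02,0.03,-0.56],
[-0.03,0.62,0.08,-0.02,0.03,-0.56],
ends [ 482.5 -137.4   70. ] R [-2.580e-02  9.997e-01 -3.000e-04]
```

View pics/s_e.png

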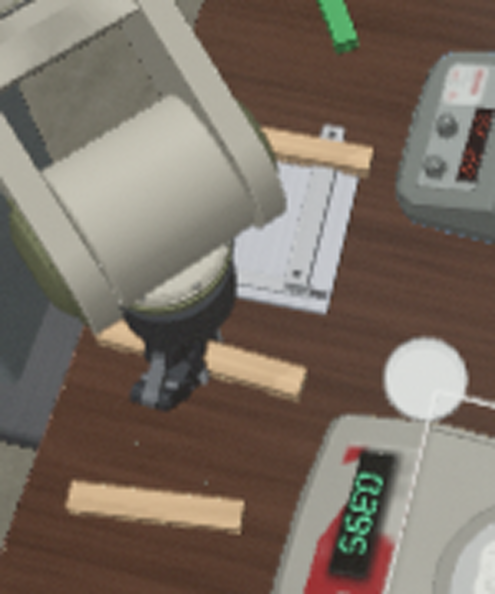

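Emit:
move_arm:
  deltas:
    - [0,0.65,0.05,0,0,-0.56]
    - [0,1.25,0.15,0,0,-0.56]
    - [0,1.9,0.25,0,0,-0.56]
    - [0,2.0,0.25,0,0,-0.56]
    - [0,2.0,0.25,0,0,-0.56]
    - [-0.05,1.9,0.2,0,0,-0.56]
    - [-0.05,1.25,0.15,0,0,-0.57]
    - [-0.05,0.6,0.1,0,0,-0.57]
    - [0,0,0.3,0,0,0]
    - [0,0,0.4,0,0,0]

```text
time_s: 12.65
eef_pos: [483.3, -137.8, 63.4]
ee_rot: [0.0, -0.013, 1.0, -0.0]
force: [0.4, 0.1, -1.0]
grip_width: 0.221
```

Emit:
move_arm:
  deltas:
    - [0,0,0.4,0,0,0]
    - [0,0,0.4,0,0,0]
    - [0,0,0.1,0,0,0]
    - [0,0,0,0,0,0]
    - [0,0,0,0,0,0]
    - [0,0,0,0,0,0]
    - [0,0,0,0,0,0]
    - [0,0,0,0,0,0]
    - [0,0,0,0,0,0]
    - [0,0,0,0,0,0]

```text
time_s: 13.65
eef_pos: [483.1, -137.4, 54.6]
ee_rot: [0.0, -0.013, 1.0, -0.0]
force: [-0.1, 0.3, -0.6]
grip_width: 0.221
```

```bash
python3 look.py f
```

```text
t 13.65 p [ 483.1 -137.4   54.6] phi 91.5 z [ 1.e-04 -0.e+00 -1.e+00] F [-0.07  0.3  -0.64] g 18.8 M [0.03 0.03 0.01]
t 13.75 p [ 483.1 -137.4   54.6] phi 91.5 z [-0.  0. -1.] F [ 0.17 -0.37  0.61] g 19.1 M [-0.02  0.01  0.05]
```

View pics/s_f.png

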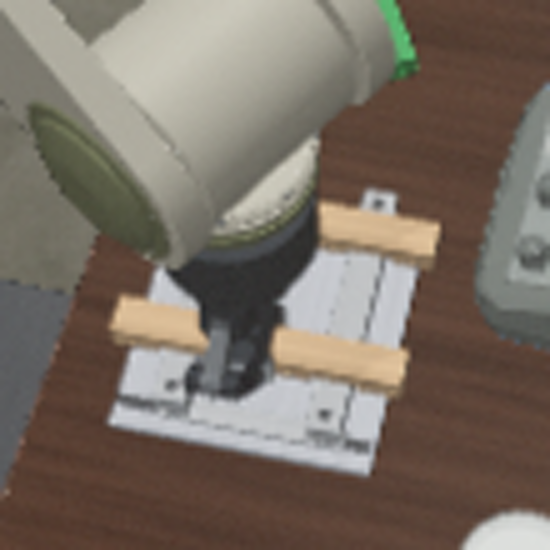

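View pics/t_f.png

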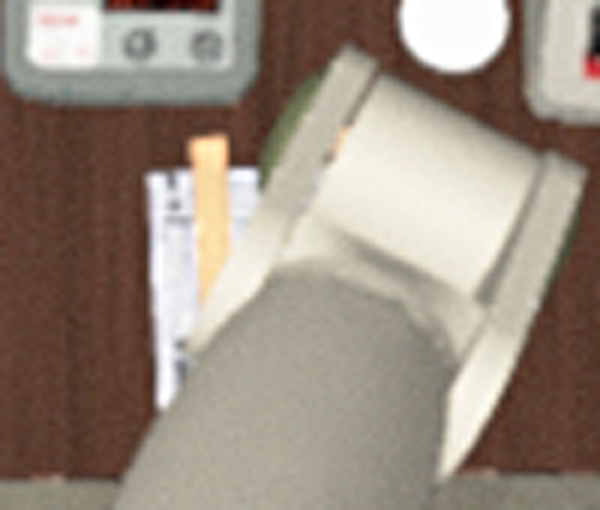

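```bash
sed -e 's/m\[:165\]=0/m[:222]=0/' -e 's/m\[262:\]=0/m[250:]=0/' slat.py > slat2.py; python3 slat2.py f 70.3
```

```text
[186, 223, 21, 13, 171]
[219, 230, 28, 15, 246]
rect [ 481.9 -139.7] [152.3  27.9] 1.3 corrected centre [ 480.1 -135.8]
```

Emit:
move_arm:
  deltas:
    - [0,0,0.1,0,0,0]
    - [0,0,0.1,0,0,0]
    - [0,0,0.1,0,0,0]
    - [0,0,0.1,0,0,0]
    - [0,0,0.1,0,0,0]
    - [0,0,0.1,0,0,0]
    - [0,0,0.1,0,0,0]
    - [0,0,0.1,0,0,0]
    - [0,0,0.15,0,0,0]
    - [0,0,0,0,0,0]

```text
time_s: 14.75
eef_pos: [483.0, -137.4, 44.9]
ee_rot: [-0.0, -0.013, 1.0, 0.0]
force: [1.3, 0.1, -0.3]
grip_width: 0.224
```

```bash
python3 -c "
from h import *
st()"
```

```text
t 14.75 p [ 483.  -137.4   44.9] phi 91.49 z [-3.e-04  2.e-04 -1.e+00] F [ 1.27  0.07 -0.34] g 19.0 M [-0.09  0.01 -0.05]
```

Emit:
move_arm:
  deltas:
    - [0,0,0.05,0,0,0]
    - [0,0,0.05,0,0,0]
    - [0,0,0.05,0,0,0]
    - [0,0,0.05,0,0,0]
    - [0,0,0.05,0,0,0]
    - [0,0,0,0,0,0]
    - [0,0,0,0,0,0]
    - [0,0,0,0,0,0]
    - [0,0,0,0,0,0]
    - [0,0,0,0,0,0]

```text
time_s: 15.75
eef_pos: [483.1, -137.4, 42.6]
ee_rot: [0.0, -0.013, 1.0, -0.0]
force: [-1.2, -0.7, -0.9]
grip_width: 0.222
```

```bash
python3 -c "
from h import *
st()"
```

```text
t 15.75 p [ 483.1 -137.4   42.6] phi 91.5 z [ 0.e+00 -1.e-04 -1.e+00] F [-1.25 -0.75 -0.87] g 18.9 M [ 0.    0.01 -0.01]
```

Emit:
move_arm:
  deltas:
    - [0,0,0.04,0,0,0]
    - [0,0,0.04,0,0,0]
    - [0,0,0,0,0,0]
    - [0,0,0,0,0,0]
    - [0,0,0,0,0,0]
    - [0,0,0,0,0,0]
    - [0,0,0,0,0,0]
    - [0,0,0,0,0,0]
    - [0,0,0,0,0,0]
    - [0,0,0,0,0,0]

```text
time_s: 16.75
eef_pos: [483.1, -137.4, 41.8]
ee_rot: [-0.0, -0.013, 1.0, 0.0]
force: [0.5, -1.3, -0.4]
grip_width: 0.221
```

```bash
python3 -c "
from h import *
st()"
```

```text
t 16.75 p [ 483.1 -137.4   41.8] phi 91.49 z [-0.  0. -1.] F [ 0.53 -1.34 -0.38] g 18.8 M [ 0.03 -0.01  0.  ]
```

Emit:
move_arm:
  deltas:
    - [0,0,0,0,0,0]
    - [0,0,0,0,0,0]
    - [0,0,0,0,0,0]
    - [0,0,-0.3,0,0,0]
    - [0,0,-0.8,0,0,0]
    - [0,0,-1.2,0,0,0]
    - [0,0,-1.2,0,0,0]
    - [0,0,-0.8,0,0,0]
    - [0,0,-0.2,0,0,0]
    - [0,0,0,0,0,0]
  grip: 4.5

```text
time_s: 17.75
eef_pos: [483.2, -137.5, 87.1]
ee_rot: [0.0, -0.013, 1.0, -0.0]
force: [-0.4, -0.4, 0.7]
grip_width: 0.526
```

```bash
python3 look.py g; python3 -c "
from h import *
plan((464.2,-342,60),96.85,10)"
```

```text
t 17.75 p [ 483.2 -137.5   87.1] phi 91.49 z [ 5.e-04 -3.e-04 -1.e+00] F [-0.43 -0.44  0.68] g 44.7 M [-0.01  0.03  0.01]
t 17.85 p [ 482.9 -137.3   86.5] phi 91.49 z [-6.e-04  3.e-04 -1.e+00] F [ 0.36 -0.   -0.02] g 44.6 M [ 0.04 -0.01 -0.05]
turn total [ 0.02 -0.03 -5.36] dist 207.2
[0.1,-0.82,0.11,0,-0,-0.54],
[0.21,-1.65,0.21,0,-0,-0.54],
[0.33,-2.46,0.32,0,-0,-0.54],
[0.39,-2.62,0.34,0,-0,-0.54],
[0.41,-2.63,0.34,0,-0,-0.54],
[0.43,-2.61,0.34,0,-0,-0.54],
[0.46,-2.61,0.34,0,-0,-0.54],
[0.45,-2.45,0.32,0,-0,-0.54],
[0.32,-1.63,0.22,0,-0,-0.54],
[0.17,-0.81,0.1,0,-0,-0.54],
ends [ 464.2 -342.    60. ] R [-1.200e-01  9.928e-01  4.000e-04]
```

View pics/s_g.png

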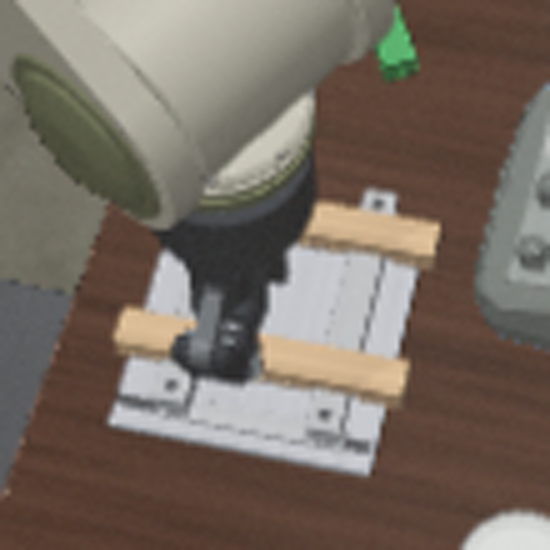

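The second long slat looks seated. Next is the right-hand short slat.

Emit:
move_arm:
  deltas:
    - [0.1,-0.8,0.1,0,0,-0.54]
    - [0.2,-1.65,0.2,0,0,-0.54]
    - [0.35,-2.45,0.3,0,0,-0.54]
    - [0.4,-2.6,0.35,0,0,-0.54]
    - [0.4,-2.65,0.35,0,0,-0.54]
    - [0.45,-2.6,0.35,0,0,-0.54]
    - [0.45,-2.6,0.35,0,0,-0.54]
    - [0.45,-2.45,0.3,0,0,-0.54]
    - [0.3,-1.65,0.2,0,0,-0.53]
    - [0.15,-0.8,0.1,0,0,-0.53]

```text
time_s: 18.85
eef_pos: [463.9, -343.3, 60.1]
ee_rot: [-0.0, -0.06, 0.998, 0.0]
force: [0.0, 0.3, 0.5]
grip_width: 0.526
```

Emit:
move_arm:
  deltas:
    - [0,0,0,0,0,0]
    - [0,0,0.8,0,0,0]
    - [0,0,1.2,0,0,0]
    - [0,0,1.2,0,0,0]
    - [0,0,1.2,0,0,0]
    - [0,0,0.8,0,0,0]
    - [0,0,0.6,0,0,0]
    - [0,0,0,0,0,0]
    - [0,0,0,0,0,0]
    - [0,0,0,0,0,0]

```text
time_s: 19.85
eef_pos: [464.8, -342.0, 3.3]
ee_rot: [0.0, -0.06, 0.998, -0.0]
force: [0.4, 0.3, 1.0]
grip_width: 0.528
```

```bash
python3 - <<'E'
from h import *
st()
im=eyes.capture("side"); np.save("pics/s_h.npy",im); cv2.imwrite("pics/s_h.png",cv2.resize(im[165:345,130:280],None,fx=3.3,fy=3.3,interpolation=cv2.INTER_CUBIC))
E
```

```text
t 19.85 p [ 464.8 -342.     3.3] phi 96.88 z [ 7.e-04 -8.e-04 -1.e+00] F [0.37 0.33 1.05] g 44.8 M [-0.01  0.03  0.05]
```

View pics/s_h.png

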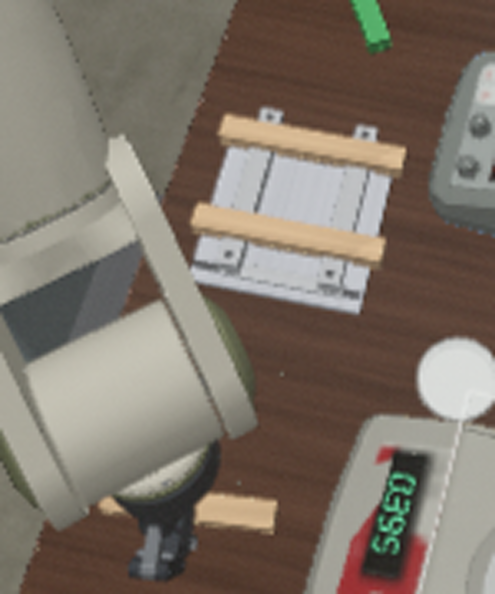

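Emit:
move_arm:
  deltas:
    - [0,0,0.1,0,0,0]
    - [0,0,0,0,0,0]
    - [0,0,0,0,0,0]
    - [0,0,0,0,0,0]
    - [0,0,0,0,0,0]
    - [0,0,-0.3,0,0,0]
    - [0,0,-1.5,0,0,0]
    - [0,0,-2.5,0,0,0]
    - [0,0,-2.5,0,0,0]
    - [0,0,-2.0,0,0,0]
  grip: 1.0
  newtons: 40

```text
time_s: 20.9
eef_pos: [464.8, -341.9, 92.3]
ee_rot: [0.001, -0.06, 0.998, -0.001]
force: [0.4, -0.3, 0.3]
grip_width: 0.221
```

```bash
python3 - <<'E'
from h import *
st()
im=np.load("pics/s_h.npy"); hsv=cv2.cvtColor(im,cv2.COLOR_BGR2HSV)
m=cv2.inRange(hsv,(8,50,110),(25,200,255)); m[:165]=0;m[262:]=0;m[:,:165]=0;m[:,275:]=0
k,l,s_,ce=cv2.connectedComponentsWithStats(m); n="side"; z=58; c=centre(n)
for i in range(1,k):
    if s_[i,4]<100: continue
    ys,xs=np.nonzero(l==i); P=np.array([ray(n,(x,y),z)[:2] for x,y in zip(xs,ys)],np.float32)
    r=cv2.minAreaRect(P); mu=P.mean(0); w,v=np.linalg.eigh(np.cov((P-mu).T)); a=v[:,1]; s=18*(c[:2]-mu)/(c[2]-z)
    print(s_[i].tolist(),"c",(mu-s/2).round(1),np.round(r[0]-s/2,1),np.round(r[1],1),"ang",np.degrees(np.arctan2(a[1],a[0])))
plan((520.4,-96.2,90),1.5,12)
E
```

```text
t 20.9 p [ 464.8 -341.9   92.3] phi 96.88 z [ 0.0011 -0.0012 -1.    ] F [ 0.37 -0.32  0.34] g 18.8 M [0.06 0.01 0.01]
[196, 199, 57, 20, 524] c [477.8 -54.8] [476.9 -55. ] [152.5  30.9] ang -178.6995448482643
[187, 226, 60, 21, 530] c [ 480.7 -136.1] [ 480.3 -136.5] [153.   28.5] ang -178.49129621304857
turn total [-1.000e-02  1.100e-01  9.538e+01] dist 251.9
[-0.27,0.76,0.01,-0,0.01,7.95],
[-0.33,1.58,0.01,-0,0.01,7.95],
[-0.16,2.42,0.02,-0,0.01,7.95],
[0.19,2.58,0.02,-0,0.01,7.95],
[0.55,2.52,0.02,-0,0.01,7.95],
[0.89,2.43,0.02,-0,0.01,7.95],
[1.21,2.28,0.02,-0,0.01,7.95],
[1.52,2.09,0.02,-0,0.01,7.95],
[1.79,1.86,0.02,-0,0.01,7.95],
[1.91,1.49,0.02,-0,0.01,7.95],
[1.4,0.81,0.02,-0,0.01,7.95],
[0.75,0.31,0,-0,0.01,7.95],
ends [520.4 -96.1  90. ] R [ 9.997e-01  2.580e-02 -3.000e-04]
```

Emit:
move_arm:
  deltas:
    - [-0.27,0.76,0,0,0,7.95]
    - [-0.33,1.58,0,0,0,7.95]
    - [-0.16,2.42,0,0,0,7.95]
    - [0.19,2.58,0,0,0,7.95]
    - [0.55,2.52,0,0,0,7.95]
    - [0.89,2.43,0,0,0,7.95]
    - [1.21,2.28,0,0,0,7.95]
    - [1.52,2.09,0,0,0,7.95]
    - [1.79,1.86,0,0,0,7.95]
    - [1.91,1.49,0,0,0,7.95]

```text
time_s: 21.9
eef_pos: [515.1, -118.5, 90.8]
ee_rot: [0.0, 0.594, 0.804, 0.0]
force: [0.4, -0.2, -0.2]
grip_width: 0.221
```

Emit:
move_arm:
  deltas:
    - [1.4,0.81,0,0,0,7.95]
    - [0.75,0.31,0,0,0,7.95]
    - [0,0,0.3,0,0,0]
    - [0,0,0.6,0,0,0]
    - [0,0,0.8,0,0,0]
    - [0,0,0.5,0,0,0]
    - [0,0,0,0,0,0]
    - [0,0,0,0,0,0]
    - [0,0,0,0,0,0]
    - [0,0,0,0,0,0]

```text
time_s: 22.9
eef_pos: [520.3, -96.0, 68.0]
ee_rot: [0.0, 0.698, 0.716, 0.0]
force: [0.9, -0.1, 0.3]
grip_width: 0.222
```

```bash
python3 look.py i
```

```text
t 22.9 p [520.3 -96.   68. ] phi 1.48 z [ 4.e-04 -2.e-04 -1.e+00] F [ 0.88 -0.09  0.27] g 18.8 M [-0.03  0.02 -0.04]
t 23.0 p [520.3 -96.   68. ] phi 1.48 z [ 3.e-04 -2.e-04 -1.e+00] F [ 0.11  0.4  -0.23] g 19.2 M [-0.03  0.01  0.01]
```

View pics/s_i.png

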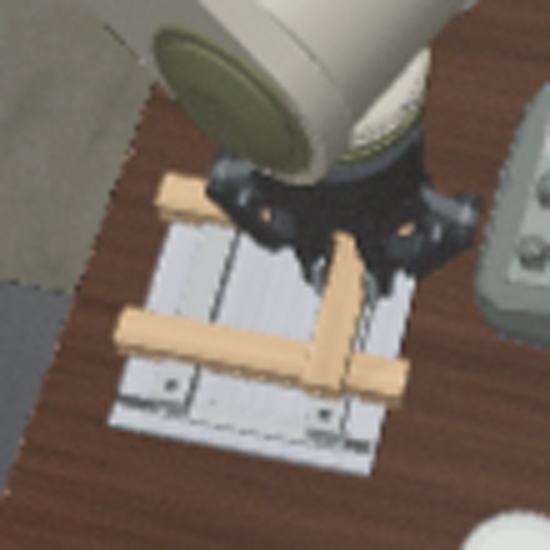

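View pics/t_i.png

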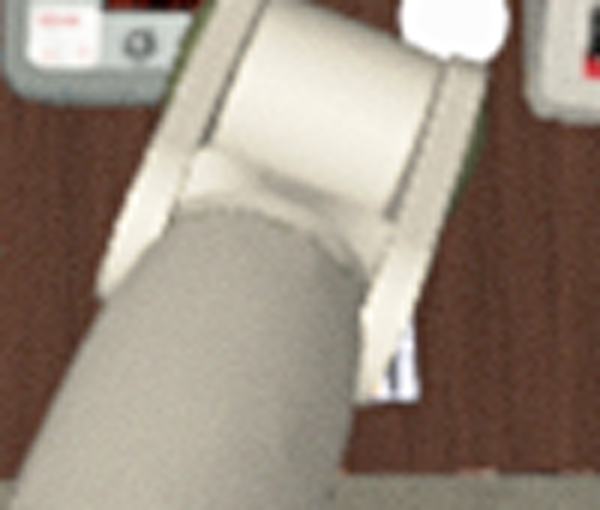

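```bash
python3 - <<'E'
import cv2,numpy as np
a=np.load("pics/s_i.npy"); cv2.imwrite("pics/s_i2.png",cv2.resize(a[205:250,215:255],None,fx=14,fy=13.3,interpolation=cv2.INTER_CUBIC))
E
```

```text
(no output)
```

View pics/s_i2.png

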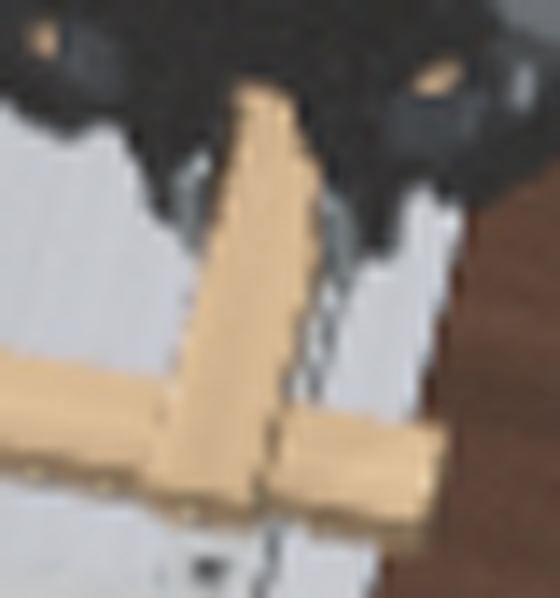

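```bash
python3 - <<'E'
from h import *
for zc in [(155,497),(252,522),(205,510)]:
    print(ray("side",(zc[0]/14+214.5,zc[1]/13.3+204.5),66).round(1))
# expected underside near-end centre: 
print(proj("side",(522.0,-159.0,66)))
E
```

```text
[ 510.6 -154.2   66. ]
[ 528.7 -155.1   66. ]
[ 519.9 -154.7   66. ]
[229.48946768 244.60353446]
```

Emit:
move_arm:
  deltas:
    - [-0.17,0,0.2,0,0,0]
    - [0,0,0.2,0,0,0]
    - [0,0,0.1,0,0,0]
    - [0,0,0.1,0,0,0]
    - [0,0,0.1,0,0,0]
    - [0,0,0.1,0,0,0]
    - [0,0,0.05,0,0,0]
    - [0,0,0.05,0,0,0]
    - [0,0,0,0,0,0]
    - [0,0,0,0,0,0]

```text
time_s: 24.0
eef_pos: [520.3, -97.7, 58.8]
ee_rot: [0.0, 0.698, 0.716, 0.0]
force: [0.5, -0.3, 0.0]
grip_width: 0.221
```

```bash
python3 -c "
from h import *
st()"
```

```text
t 24.0 p [520.3 -97.7  58.8] phi 1.47 z [ 1.e-04 -0.e+00 -1.e+00] F [ 0.47 -0.35  0.02] g 18.8 M [0.06 0.04 0.06]
```

Emit:
move_arm:
  deltas:
    - [0,0,0.05,0,0,0]
    - [0,0,0.05,0,0,0]
    - [0,0,0.05,0,0,0]
    - [0,0,0.05,0,0,0]
    - [0,0,0.05,0,0,0]
    - [0,0,0.05,0,0,0]
    - [0,0,0,0,0,0]
    - [0,0,0,0,0,0]
    - [0,0,0,0,0,0]
    - [0,0,0,0,0,0]

```text
time_s: 25.0
eef_pos: [520.3, -97.6, 55.8]
ee_rot: [-0.0, 0.698, 0.716, -0.0]
force: [-0.2, 0.5, -0.4]
grip_width: 0.219
```

```bash
python3 -c "
from h import *
st()"
```

```text
t 25.0 p [520.3 -97.6  55.8] phi 1.47 z [-0. -0. -1.] F [-0.18  0.52 -0.38] g 18.6 M [-0.04  0.04  0.02]
```

Emit:
move_arm:
  deltas:
    - [0,0,0.03,0,0,0]
    - [0,0,0.03,0,0,0]
    - [0,0,0.02,0,0,0]
    - [0,0,0,0,0,0]
    - [0,0,0,0,0,0]
    - [0,0,0,0,0,0]
    - [0,0,0,0,0,0]
    - [0,0,0,0,0,0]
    - [0,0,0,0,0,0]
    - [0,0,0,0,0,0]

```text
time_s: 26.0
eef_pos: [520.2, -97.6, 55.0]
ee_rot: [-0.0, 0.698, 0.716, 0.0]
force: [-0.1, 0.7, 2.3]
grip_width: 0.222
```

```bash
python3 look.py j
```

```text
t 26.0 p [520.2 -97.6  55. ] phi 1.47 z [-0.  0. -1.] F [-0.11  0.74  2.34] g 18.9 M [0.01 0.12 0.02]
t 26.1 p [520.3 -97.6  55. ] phi 1.47 z [-0.  0. -1.] F [-0.44 -0.42  2.37] g 18.7 M [0.04 0.13 0.02]
```

View pics/s_j.png

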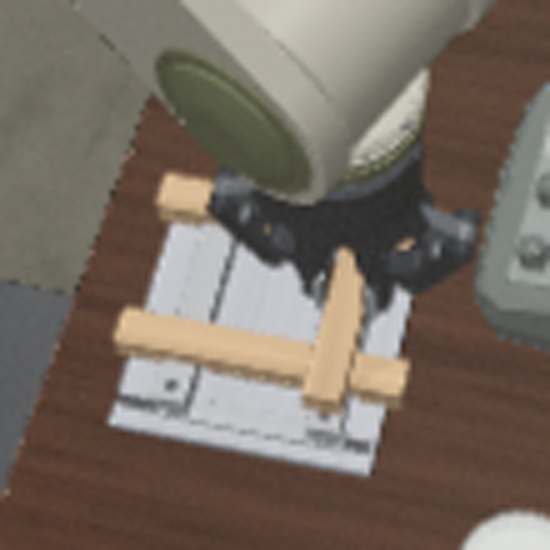

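Emit:
move_arm:
  deltas:
    - [0,0,0,0,0,0]
    - [0,0,0,0,0,0]
    - [0,0,0,0,0,0]
    - [0,0,-0.3,0,0,0]
    - [0,0,-0.8,0,0,0]
    - [0,0,-1.0,0,0,0]
    - [0,0,-1.0,0,0,0]
    - [0,0,-0.8,0,0,0]
    - [0,0,-0.4,0,0,0]
    - [0,0,0,0,0,0]
  grip: 4.5

```text
time_s: 27.1
eef_pos: [520.5, -97.7, 98.7]
ee_rot: [0.001, 0.698, 0.716, 0.0]
force: [-0.0, 0.4, -0.9]
grip_width: 0.526
```

```bash
python3 look.py k; python3 -c "
from h import *
plan((487.5,346.5,60),-74.8,15)"
```

```text
t 27.1 p [520.5 -97.7  98.7] phi 1.48 z [ 1.1e-03 -4.0e-04 -1.0e+00] F [-0.04  0.42 -0.88] g 44.7 M [-0.    0.06 -0.02]
t 27.2 p [520.1 -97.6  97.8] phi 1.47 z [-4.e-04  1.e-04 -1.e+00] F [-0.47 -0.02  0.51] g 44.7 M [ 0.03 -0.02  0.02]
turn total [-2.000e-02  1.000e-02  7.627e+01] dist 446.9
[1.09,-0.05,0.09,-0,0,5.08],
[2.16,-0.3,0.19,-0,0,5.08],
[3.19,-0.73,0.28,-0,0,5.08],
[3.33,-1.08,0.29,-0,0,5.08],
[3.21,-1.36,0.3,-0,0,5.08],
[3.08,-1.65,0.3,-0,0,5.08],
[2.92,-1.91,0.3,-0,0,5.08],
[2.74,-2.17,0.29,-0,0,5.08],
[2.54,-2.4,0.3,-0,0,5.08],
[2.32,-2.61,0.3,-0,0,5.08],
[2.08,-2.81,0.29,-0,0,5.08],
[1.82,-2.98,0.3,-0,0,5.08],
[1.45,-2.93,0.28,-0,0,5.08],
[0.79,-2.04,0.18,-0,0,5.08],
[0.3,-1.05,0.1,-0,0,5.08],
ends [487.5 346.5  60. ] R [ 2.634e-01 -9.647e-01 -2.000e-04]
```

View pics/s_k.png

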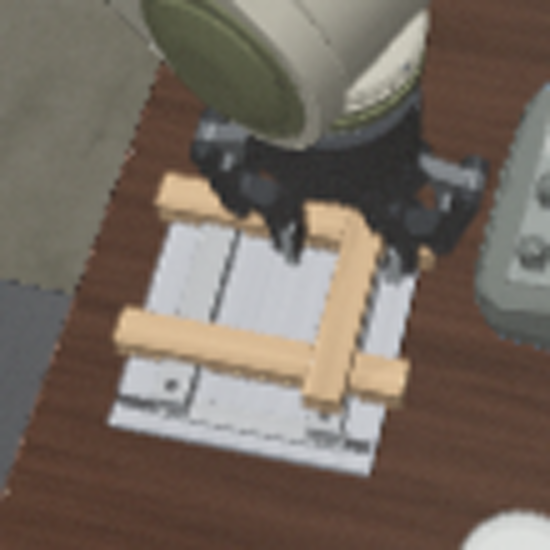

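Emit:
move_arm:
  deltas:
    - [1.1,-0.05,0.1,0,0,5.08]
    - [2.15,-0.3,0.2,0,0,5.08]
    - [3.2,-0.75,0.3,0,0,5.08]
    - [3.35,-1.1,0.3,0,0,5.08]
    - [3.2,-1.35,0.3,0,0,5.08]
    - [3.1,-1.65,0.3,0,0,5.08]
    - [2.9,-1.9,0.3,0,0,5.08]
    - [2.75,-2.15,0.3,0,0,5.08]
    - [2.55,-2.4,0.3,0,0,5.08]
    - [2.3,-2.6,0.3,0,0,5.08]

```text
time_s: 28.2
eef_pos: [497.1, 212.9, 70.4]
ee_rot: [-0.0, 0.938, 0.346, -0.0]
force: [0.2, -0.2, 0.0]
grip_width: 0.524
```

Emit:
move_arm:
  deltas:
    - [2.1,-2.8,0.3,0,0,5.09]
    - [1.8,-3.0,0.3,0,0,5.09]
    - [1.45,-2.95,0.3,0,0,5.09]
    - [0.8,-2.05,0.1,0,0,5.09]
    - [0.3,-1.05,0,0,0,5.09]
    - [0,0,0,0,0,0]
    - [0,0,0,0,0,0]
    - [0,0,0,0,0,0]
    - [0,0,0,0,0,0]
    - [0,0,0,0,0,0]

```text
time_s: 29.2
eef_pos: [487.7, 346.5, 61.1]
ee_rot: [0.0, 0.991, 0.132, 0.0]
force: [0.7, -0.5, 1.1]
grip_width: 0.527
```

```bash
python3 - <<'E'
from h import *
st()
plan((487.5,346.5,2.3),-74.8,6)
im=eyes.capture("side"); np.save("pics/s_l.npy",im); cv2.imwrite("pics/s_l.png",cv2.resize(im[60:260,165:330],None,fx=3,fy=3,interpolation=cv2.INTER_CUBIC))
E
```

```text
t 29.2 p [487.7 346.5  61.1] phi -74.78 z [ 0. -0. -1.] F [ 0.67 -0.54  1.14] g 44.8 M [ 0.02 -0.   -0.01]
turn total [ 0.   -0.    0.02] dist 58.8
[-0,-0,0.49,0,-0,0],
[-0.01,-0,0.98,0,-0,0],
[-0,-0.01,1.47,0,-0,0],
[-0.01,0,1.47,0,-0,0],
[-0,0,0.98,0,-0,0],
[-0,-0,0.49,0,-0,0],
ends [487.5 346.5   2.3] R [ 0.2625 -0.9649  0.    ]
```

View pics/s_l.png

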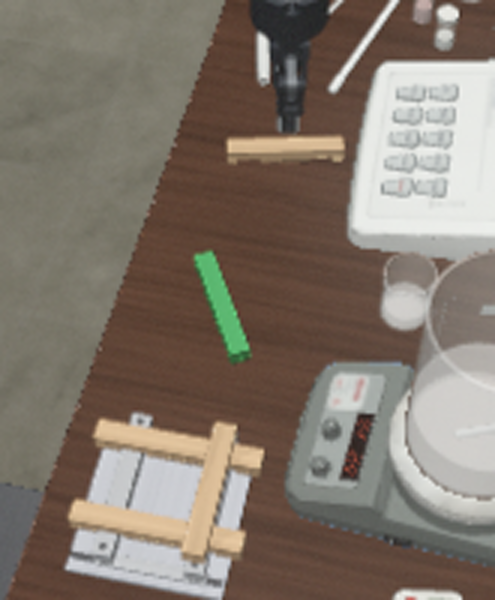

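Emit:
move_arm:
  deltas:
    - [0,0,0.5,0,0,0]
    - [0,0,1.0,0,0,0]
    - [0,0,1.4,0,0,0]
    - [0,0,1.4,0,0,0]
    - [0,0,1.0,0,0,0]
    - [0,0,0.5,0,0,0]
    - [0,0,0.1,0,0,0]
    - [0,0,0,0,0,0]
    - [0,0,0,0,0,0]
    - [0,0,0,0,0,0]

```text
time_s: 30.25
eef_pos: [487.8, 347.1, 2.5]
ee_rot: [-0.0, 0.991, 0.132, 0.0]
force: [0.4, -1.3, 0.4]
grip_width: 0.527
```

Emit:
move_arm:
  deltas:
    - [0,0,0,0,0,0]
    - [0,0,0,0,0,0]
    - [0,0,0,0,0,0]
    - [0,0,0,0,0,0]
    - [0,0,0,0,0,0]
    - [0,0,-0.3,0,0,0]
    - [0,0,-1.5,0,0,0]
    - [0,0,-2.5,0,0,0]
    - [0,0,-2.5,0,0,0]
    - [0,0,-2.0,0,0,0]
  grip: 1.0
  newtons: 40

```text
time_s: 31.25
eef_pos: [487.8, 347.1, 92.3]
ee_rot: [-0.0, 0.991, 0.133, 0.001]
force: [-0.2, -0.2, -0.8]
grip_width: 0.224
```

```bash
python3 - <<'E'
from h import *
st()
im=eyes.capture("side"); np.save("pics/s_m.npy",im); cv2.imwrite("pics/s_m.png",cv2.resize(im[40:180,180:330],None,fx=4,fy=4,interpolation=cv2.INTER_CUBIC))
plan((440.4,-98.4,92),1.5,15,start=(487.6,346.5,90.5))
E
```

```text
t 31.25 p [487.8 347.1  92.3] phi -74.77 z [ 1.3e-03  6.0e-04 -1.0e+00] F [-0.15 -0.24 -0.84] g 19.0 M [-0.02 -0.01 -0.01]
turn total [  0.19  -0.35 -76.27] dist 447.4
[-0.4,1.02,-0.01,0.01,-0.02,-5.08],
[-0.97,1.97,-0.01,0.01,-0.02,-5.08],
[-1.72,2.8,-0.02,0.01,-0.02,-5.08],
[-2.09,2.82,-0.03,0.01,-0.02,-5.08],
[-2.33,2.63,-0.02,0.01,-0.02,-5.08],
[-2.55,2.4,-0.02,0.01,-0.02,-5.08],
[-2.76,2.18,-0.02,0.01,-0.02,-5.08],
[-2.93,1.91,-0.03,0.01,-0.02,-5.08],
[-3.1,1.66,-0.02,0.01,-0.02,-5.08],
[-3.23,1.37,-0.02,0.01,-0.02,-5.08],
[-3.34,1.08,-0.01,0.01,-0.02,-5.08],
[-3.42,0.77,-0.02,0.01,-0.02,-5.08],
[-3.26,0.45,-0.02,0.01,-0.02,-5.08],
[-2.19,0.1,-0.01,0.01,-0.02,-5.08],
[-1.1,-0.05,-0,0.01,-0.02,-5.08],
ends [440.4 -98.4  92. ] R [0.9997 0.025  0.0011]
```

View pics/s_m.png

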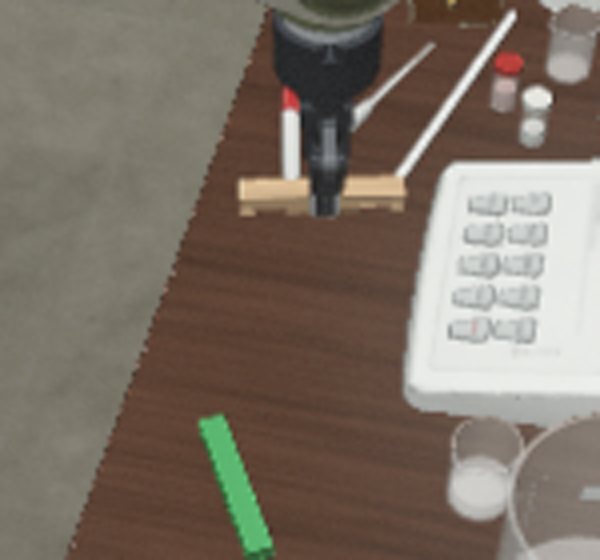

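```bash
cat > hand.py <<'E'
from h import *
import sys
f,z,r0,r1,c0,c1=sys.argv[1],float(sys.argv[2]),*map(int,sys.argv[3:7])
im=np.load(f); hsv=cv2.cvtColor(im,cv2.COLOR_BGR2HSV); n="side"
m=cv2.inRange(hsv,(8,50,110),(25,200,255)); k0=np.zeros_like(m); k0[r0:r1,c0:c1]=m[r0:r1,c0:c1]; m=k0
k,l,s_,ce=cv2.connectedComponentsWithStats(m); m=np.isin(l,[i for i in range(1,k) if s_[i,4]>40])
for i in range(1,k): 
    if s_[i,4]>40: print(s_[i].tolist())
ys,xs=np.nonzero(m); P=np.array([ray(n,(x,y),z)[:2] for x,y in zip(xs,ys)],np.float32); r=cv2.minAreaRect(P); c=centre(n); s=18*(c[:2]-r[0])/(c[2]-z)
print("c",np.round(np.array(r[0])-s/2,1),np.round(r[1],1),round(r[2],1))
E
python3 hand.py pics/s_m.npy 108 75 100 230 290
python3 hand.py pics/s_f.npy 70.3 222 250 180 250
python3 hand.py pics/s_a.npy 69.5 190 225 190 260
python3 hand.py pics/s0.npy 18 100 120 230 290 2>/dev/null || cp pics/side0.npy pics/s0.npy; python3 hand.py pics/s0.npy 18 100 117 230 290;python3 hand.py pics/s_l.npy 18 100 117 230 290
```

```text
[265, 83, 17, 10, 147]
[239, 84, 19, 10, 168]
c [484.8 349.2] [129.   40.4] 16.3
[186, 223, 21, 13, 171]
[219, 230, 28, 15, 246]
c [ 480.1 -135.8] [152.3  27.9] 1.3
[195, 197, 20, 11, 168]
[226, 202, 27, 15, 245]
c [476.7 -53. ] [152.8  34.8] 2.2
[240, 105, 40, 10, 336]
c [485.4 344.6] [126.8  38.7] 13.3
[240, 105, 40, 10, 345]
c [485.4 344.6] [126.8  38.7] 13.3
```

Emit:
move_arm:
  deltas:
    - [-0.4,1.02,0,0,0,-5.08]
    - [-0.97,1.97,0,0,0,-5.08]
    - [-1.72,2.8,0,0,0,-5.08]
    - [-2.09,2.82,0,0,0,-5.08]
    - [-2.33,2.63,0,0,0,-5.08]
    - [-2.55,2.4,0,0,0,-5.08]
    - [-2.76,2.18,0,0,0,-5.08]
    - [-2.93,1.91,0,0,0,-5.08]
    - [-3.1,1.66,0,0,0,-5.08]
    - [-3.23,1.37,0,0,0,-5.08]

```text
time_s: 32.3
eef_pos: [454.3, 36.0, 90.3]
ee_rot: [0.0, 0.838, 0.546, 0.0]
force: [0.6, -0.1, -0.6]
grip_width: 0.219
```

Emit:
move_arm:
  deltas:
    - [-3.34,1.08,0,0,0,-5.08]
    - [-3.42,0.77,0,0,0,-5.08]
    - [-3.26,0.45,0,0,0,-5.09]
    - [-2.19,0.1,0,0,0,-5.09]
    - [-1.05,-0.05,0,0,0,-5.09]
    - [0,0,0,0,0,0]
    - [0,0,0.4,0,0,0]
    - [0,0,0.8,0,0,0]
    - [0,0,0.6,0,0,0]
    - [0,0,0.4,0,0,0]

```text
time_s: 33.3
eef_pos: [440.0, -96.9, 67.1]
ee_rot: [-0.001, 0.698, 0.716, -0.0]
force: [0.5, -0.2, -0.2]
grip_width: 0.221
```

```bash
python3 look.py n;  python3 -c "
from h import *
plan((440.4,-97.7,66),1.5,2)"
```

```text
t 33.3 p [440.  -96.9  67.1] phi 1.46 z [-1.1e-03  6.0e-04 -1.0e+00] F [ 0.47 -0.24 -0.2 ] g 18.8 M [-0.01  0.01 -0.01]
t 33.4 p [440.  -97.   67.3] phi 1.46 z [-1.3e-03  7.0e-04 -1.0e+00] F [-0.19  1.7   0.46] g 18.9 M [-0.04  0.03  0.01]
turn total [-0.07 -0.04 -0.04] dist 1.5
[-0.03,0.02,0.07,-0.04,-0.02,-0.02],
[-0.04,0.02,0.06,-0.04,-0.02,-0.02],
ends [440.4 -97.7  66. ] R [9.997e-01 2.620e-02 2.000e-04]
```

View pics/s_n.png

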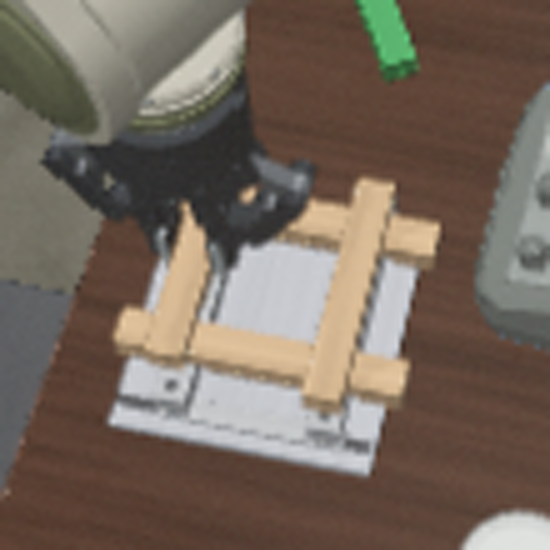

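```bash
python3 - <<'E'
import cv2,numpy as np
a=np.load("pics/s_n.npy"); cv2.imwrite("pics/s_n2.png",cv2.resize(a[200:245,185:225],None,fx=14,fy=13.3,interpolation=cv2.INTER_CUBIC))
E
```

```text
(no output)
```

View pics/s_n2.png

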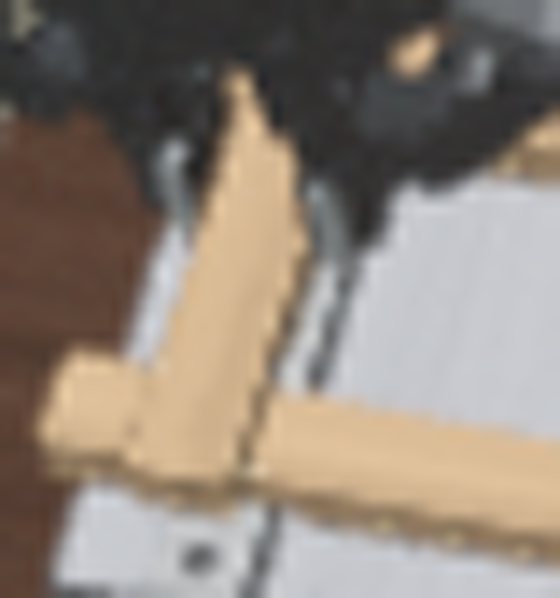

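```bash
python3 - <<'E'
from h import *
for zc in [(130,478),(235,508),(185,495)]:
    print(ray("side",(zc[0]/14+184.5,zc[1]/13.3+199.5),65).round(1))
E
```

```text
[ 428.2 -155.4   65. ]
[ 448.3 -156.9   65. ]
[ 438.8 -156.4   65. ]
```

Emit:
move_arm:
  deltas:
    - [-0.13,0.03,0.2,0,0,0]
    - [0,0,0.2,0,0,0]
    - [0,0,0.1,0,0,0]
    - [0,0,0.1,0,0,0]
    - [0,0,0.1,0,0,0]
    - [0,0,0.1,0,0,0]
    - [0,0,0.05,0,0,0]
    - [0,0,0,0,0,0]
    - [0,0,0,0,0,0]
    - [0,0,0,0,0,0]

```text
time_s: 34.4
eef_pos: [440.7, -98.8, 59.5]
ee_rot: [0.0, 0.698, 0.716, 0.0]
force: [-0.3, 0.3, -0.8]
grip_width: 0.223
```

```bash
python3 -c "
from h import *
st()"
```

```text
t 34.4 p [440.7 -98.8  59.5] phi 1.46 z [ 1.e-04 -1.e-04 -1.e+00] F [-0.26  0.26 -0.76] g 18.9 M [ 0.01 -0.    0.05]
```

Emit:
move_arm:
  deltas:
    - [0,0,0.05,0,0,0]
    - [0,0,0.05,0,0,0]
    - [0,0,0.05,0,0,0]
    - [0,0,0.05,0,0,0]
    - [0,0,0.05,0,0,0]
    - [0,0,0.05,0,0,0]
    - [0,0,0.05,0,0,0]
    - [0,0,0,0,0,0]
    - [0,0,0,0,0,0]
    - [0,0,0,0,0,0]

```text
time_s: 35.4
eef_pos: [440.6, -98.8, 56.0]
ee_rot: [0.0, 0.698, 0.716, 0.0]
force: [0.4, 0.0, -0.7]
grip_width: 0.224
```

```bash
python3 -c "
from h import *
st()"
```

```text
t 35.4 p [440.6 -98.8  56. ] phi 1.45 z [ 0. -0. -1.] F [ 0.38  0.04 -0.72] g 19.0 M [-0.04 -0.03 -0.03]
```

Emit:
move_arm:
  deltas:
    - [0,0,0.03,0,0,0]
    - [0,0,0.03,0,0,0]
    - [0,0,0.02,0,0,0]
    - [0,0,0,0,0,0]
    - [0,0,0,0,0,0]
    - [0,0,0,0,0,0]
    - [0,0,0,0,0,0]
    - [0,0,0,0,0,0]
    - [0,0,0,0,0,0]
    - [0,0,0,0,0,0]

```text
time_s: 36.4
eef_pos: [440.7, -98.8, 55.3]
ee_rot: [0.0, 0.698, 0.716, 0.0]
force: [-1.3, 0.4, 5.2]
grip_width: 0.222
```

```bash
python3 -c "
from h import *
st()"
```

```text
t 36.4 p [440.7 -98.8  55.3] phi 1.46 z [ 1.e-04 -1.e-04 -1.e+00] F [-1.33  0.37  5.2 ] g 18.8 M [ 0.12  0.31 -0.02]
```

Contact came at TCP z=55.3 with 5 N, the seated height. Next I'll release, retreat and back off to get a clear view.

Emit:
move_arm:
  deltas:
    - [0,0,-0.03,0,0,0]
    - [0,0,0,0,0,0]
    - [0,0,0,0,0,0]
    - [0,0,0,0,0,0]
    - [0,0,-0.3,0,0,0]
    - [0,0,-0.8,0,0,0]
    - [0,0,-1.2,0,0,0]
    - [0,0,-2,0,0,0]
    - [0,0,-2,0,0,0]
    - [0,0,-2,0,0,0]
  grip: 4.5

```text
time_s: 37.4
eef_pos: [440.6, -98.7, 140.0]
ee_rot: [0.0, 0.698, 0.716, 0.0]
force: [-0.1, -0.6, 0.5]
grip_width: 0.524
```

Emit:
move_arm:
  deltas:
    - [1,0,-1,0,0,0]
    - [3,0,-1,0,0,0]
    - [4,0,-1,0,0,0]
    - [4,0,-1,0,0,0]
    - [4,0,-1,0,0,0]
    - [4,0,0,0,0,0]
    - [3,0,0,0,0,0]
    - [3,0,0,0,0,0]
    - [2,0,0,0,0,0]
    - [1,0,0,0,0,0]

```text
time_s: 38.4
eef_pos: [432.5, 192.9, 188.4]
ee_rot: [-0.0, 0.697, 0.717, -0.0]
force: [0.4, 0.1, -0.1]
grip_width: 0.528
```

```bash
python3 look.py z; python3 - <<'E'
import cv2,numpy as np
a=np.load("pics/s_z.npy"); cv2.imwrite("pics/s_z2.png",cv2.resize(a[190:265,180:260],None,fx=8,fy=8,interpolation=cv2.INTER_CUBIC))
b=np.load("pics/t_z.npy"); cv2.imwrite("pics/t_z2.png",cv2.resize(b[180:250,255:330],None,fx=8,fy=8,interpolation=cv2.INTER_CUBIC))
cv2.imwrite("pics/t_z3.png",cv2.resize(b,(800,600)))
E
```

```text
t 38.4 p [432.5 192.9 188.4] phi 1.57 z [-4.e-04  1.e-04 -1.e+00] F [ 0.41  0.08 -0.11] g 44.9 M [-0.02 -0.02 -0.01]
t 38.5 p [432.8 192.  188.4] phi 1.55 z [-4.e-04 -0.e+00 -1.e+00] F [0.56 0.32 0.32] g 44.9 M [-0.02  0.03 -0.  ]
```

View pics/s_z2.png

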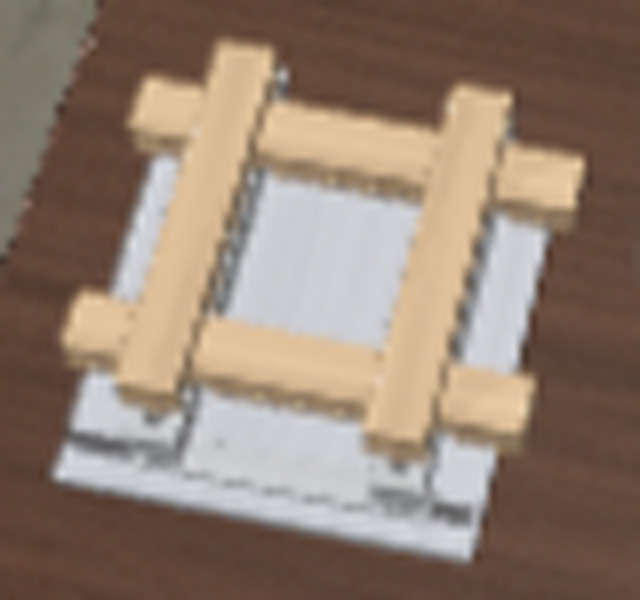

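View pics/t_z2.png

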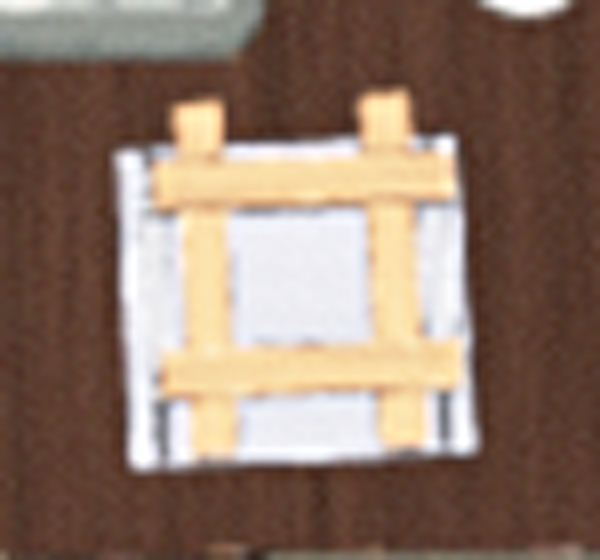

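View pics/t_z3.png

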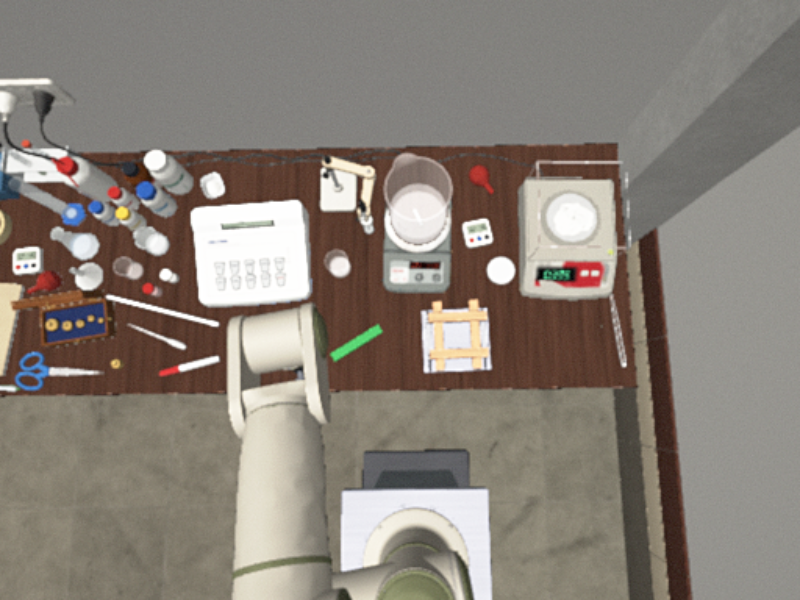

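```bash
python3 - <<'E'
from h import *
a,b=np.load("pics/top0.npy").astype(int),np.load("pics/t_z.npy").astype(int)
for nm,(x,y) in {"petri":(320,173),"beaker":(216,168),"green":(228,219)}.items():
    d=np.abs(a-b)[y-14:y+15,x-16:x+17]; print(nm,"mean/max diff",d.mean().round(1),d.max())
st(); order.finish_job()
E
```

```text
petri mean/max diff 2.7 18
beaker mean/max diff 3.1 14
green mean/max diff 3.3 14
t 38.5 p [432.8 192.  188.4] phi 1.55 z [-4.e-04 -0.e+00 -1.e+00] F [0.56 0.32 0.32] g 44.9 M [-0.02  0.03 -0.  ]
the job is handed in; nothing more can be done
```

All four slats are on the rack and the job is handed in at 38.5 s of the 72 s allowed. I placed the two long slats across the rails first, then the two short ones crosswise on top, one over each rail.

- **Fit:** every slat passed its perched height without resistance.
  - **First long slat:** it met light contact (6.4 N) at the seated height, TCP z 42.8 mm.
  - **Second long slat:** I felt no clear contact with it. I lowered it to the seated height (41.8 mm) and released it there.
  - **Short slats:** both met light contact at their seated height, 2.3 N at 55.0 mm and 5.2 N at 55.3 mm. That height is only possible if both long slats are down too.
- **Final pictures:** both views show a regular, level lattice. The petri dish, beaker and green look-alike show only picture noise compared with the first picture, and the gripper is open and well clear.
- **Disagreements:**
  - The two cameras differed by about 3 mm in x on the rack.
  - The side camera put the long slats 81.3 mm apart, against 80 mm by the arm. Both are within the play.
- **Not checked:** I did not measure the final heights from the pictures. The seating rests on the felt contact heights.

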